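Hammer two sprung holdfasts down onto a bar

TASK

Lay the brass bar flat on the clamping board, slid back under the two raised feet until it lies centred against both stop blocks, and let go of it. Then take the hammer from its rest and knock both sprung holdfasts down onto the bar, each with a brisk blow of the hammer on its brass head and never by pushing with the hand, and lay the hammer back in its rest. Leave the spirit lamp, the glue bottle and the pigment jar standing where they are.

Things in the scene. Friction and masses are not known exactly. Their poses are not given: they have to be found in the camera images.
- board: Beech clamping board 115 x 210 x 18 mm, fixed flat on the bench. Origin on its underside; x from the open front edge (-75 mm) to the rear edge (+40), y left along its length, z = 18 is the bed. Two steel stop blocks, 34 long (y), 38 deep, 8 high, at y = +60 and -60; their front faces are the plane x = 0. From y = -43 to +43 the bed is open to the rear, so a finger can stand behind the bar.
- bar_place (a point): Point on the bed, board frame (-13, 0, 18) mm: where the middle of the bar's underside lies when the bar is home, its long axis along the board's y and its rear face against both stop blocks. Axes as the board's.
- brass_bar: Loose plain brass bar, 26 mm (own x) by 150 mm (own y) by 16 mm high, about 0.45 kg, lying flat on the bench; origin at the middle of its underside. Grip it across its 26 mm width. Either way round is the same.
- holdfast_left (a joint): Slide of the left holdfast (board y = +60 mm), in m, growing downward: 0 raised, starts at 0 to 0.004, end stop 0.020; at 0.014 its foot meets a bar that is home. A spring pushes it up (2 N at 0, 3.6 N at 0.020; it weighs 0.15 kg) and friction of 6 N keeps it where it is left; driving it down takes about 6 to 9 N.
- holdfast_right (a joint): The same for the right holdfast (board y = -60 mm).
- left_head_top (a point): Middle of the flat top of the left holdfast's round brass striking head, 32 mm in diameter (flat part 26 mm); board frame (21, 60) mm, 66 mm above the bench when fully raised, 52 mm when down on the bar. Axes as the board's.
- right_head_top (a point): The same for the right holdfast, board frame (21, -60) mm.
- left_foot (a point): Middle of the copper pad under the left holdfast's foot; board frame (-7, 60) mm, 48 mm above the bench (30 above the bed) when raised. The holdfast's arm, 20 wide and 10 thick, reaches forward to board x = -14 mm and so overhangs the rear 14 mm of a bar that is home: slide the bar in under it from the front.
- right_foot (a point): The same for the right holdfast, board frame (-7, -60) mm.
- hammer_rest: Low hammer rest fixed on the bench: dark wooden plate 56 x 125 x 8 mm with two upright aluminium saddles, 6 mm thick, at own y = -54 and +34 mm. Each is a flared notch, 22 mm wide at its floor (38 mm above the bench), about 34 mm at its mouth (58 mm above the bench). Origin on its underside; the handle lies along its y, the head beyond the -y end.
- cradle (a point): Where point hammer_grip is while the hammer lies in its rest: rest frame (0, -25, 47) mm. Axes as the rest's.
- hammer: Loose chasing hammer, 184 mm long, 0.21 kg, wooden handle, steel head. It lies in the rest, handle level, one striking face down. Own y runs along the handle, head at -y; own x points down to the lower face; own z is level. Handle 18 mm thick, own y -65 to +89 mm; head 62 mm from face to face, 26 wide, own y -91 to -65. Centre of mass at own y = -31.
- hammer_grip (a point): Point on the handle's centre line between the two saddles, 53 mm from the head's middle: a good place to grip, from above, across the handle. Axes as the hammer's.
- hammer_face (a point): Middle of the lower striking face of the hammer's head: 31 mm below the handle's centre line and 53 mm from hammer_grip towards the head. Axes as the hammer's.
- spirit_lamp: White glass spirit lamp, 68 mm in diameter, 80 mm high, standing loose close behind the board; origin at the middle of its underside. Mind the desk lamp fixed to the bench: the front bar of its arm slopes in the air behind the work, from world (0.54, 0.26, 0.38) m down to (0.71, -0.27, 0.06) m.
- glue_bottle: White glue bottle with a blue cap, 37 mm in diameter, 144 mm high, standing loose close behind the board; origin at the middle of its underside.
- pigment_jar: Small brown pigment jar with a white lid, 35 mm in diameter, 46 mm high, standing loose just in front of the left half of the board; origin at the middle of its underside.

How it is judged:
On the way, in this order (a step that is already met when the one before it is completed fails the run):
1. the bar lies home on the board against both stops, let go, with both holdfasts still raised (x of brass_bar in the frame of board between -0.017 and -0.009 m and y of brass_bar in the frame of board between -0.012 and 0.012 m and z of brass_bar in the frame of board between 0.015 and 0.021 m and angle between the y axis of brass_bar and the y axis of board, either way round below 0.06 rad and value of joint each of holdfast_left, holdfast_right below 0.008 m and contact force between the fingers and brass_bar below 0.2 N), for 0.2 s.
2. the hammer's blow drives one holdfast down (faster than 0.05 m/s) while the other is still up (((velocity of joint holdfast_left above 0.05 m/s and contact force between hammer and holdfast_left above 1 N and value of joint holdfast_right below 0.008 m) or (velocity of joint holdfast_right above 0.05 m/s and contact force between hammer and holdfast_right above 1 N and value of joint holdfast_left below 0.008 m))).
3. with one holdfast down on the bar, the hammer's blow drives the other down (faster than 0.05 m/s) (((velocity of joint holdfast_left above 0.05 m/s and contact force between hammer and holdfast_left above 1 N and value of joint holdfast_right between 0.0125 and 0.016 m) or (velocity of joint holdfast_right above 0.05 m/s and contact force between hammer and holdfast_right above 1 N and value of joint holdfast_left between 0.0125 and 0.016 m))).
At the end, for the whole second after the job is handed in: The bar lies flat on the bed within 4 mm of the stops, within 12 mm of centred and 0.06 rad of square; both holdfasts are down on it (slides between 12.5 and 16 mm); the hammer lies still in its rest, its grip point within 14 mm of where it began and its handle within 0.12 rad of the rest's line (x of brass_bar in the frame of board between -0.017 and -0.009 m and y of brass_bar in the frame of board between -0.012 and 0.012 m and z of brass_bar in the frame of board between 0.015 and 0.021 m and angle between the y axis of brass_bar and the y axis of board, either way round below 0.06 rad and value of joint holdfast_left between 0.0125 and 0.016 m and value of joint holdfast_right between 0.0125 and 0.016 m and distance between hammer_grip and cradle below 0.014 m and angle between the y axis of hammer and the y axis of hammer_rest, either way round below 0.12 rad and linear speed of each of hammer, brass_bar below 0.02 m/s); the robot touches nothing.
It fails at once if a holdfast is pushed by the gripper or the arm (more than 5 N) (contact force between any of the fingers, the arm and holdfast_left above 5 N or contact force between any of the fingers, the arm and holdfast_right above 5 N).
It fails at once if the spirit lamp, glue bottle or pigment jar is shifted more than 20 mm or tipped (distance of any of spirit_lamp, glue_bottle, pigment_jar from where it was at the start of the episode above 0.02 m or angle between any of spirit_lamp, glue_bottle, pigment_jar's own z axis and vertical above 0.3 rad).
It also fails if it takes over 59 s, if anything falls off the work surface, if the arm or the gripper's body presses on something with over 40 N, if the wrist force passes 120 N, or if a joint passes its speed limit or range.

ROBOT

A 6-joint arm with a two-finger parallel gripper is mounted at the origin on a cart in front of the work surface, level with it; the furniture and walls round the work are solid. World frame = base frame: x ahead of the robot, y to its left, z up, the work surface at z = 0. Lengths are in m, angles in rad, forces in N, time in s.
With the tool pointing down it reaches from about 0.375 to 0.975 m from the base axis. Payload 3.8 kg.
Tool frame: the origin (TCP) lies on the centre line of the jaws, within the pads' length; the fingertips stand 22 mm ahead of it and the grasp point (between the pads) lies 3 mm ahead of it; x points along the fingers, y is the direction in which the jaws open and shut, and the axes are right-handed (so a half turn about x gives the same grasp; the last joint's range is limited). The gripper opens to 85 mm and grips with 20 to 120 N. Pads are 22 mm wide; open, the fingers measure 114 mm over their backs; the gripper's body (76 mm by 85 mm) begins 54 mm behind the grasp point. The pads swing forward as they close: fully open they stand 13 mm farther back than shut.
Start: joints at [1.31, 0.264, 1.604, -0, 1.274, -0.037], TCP at [0.15, 0.658, 0.253] pointing down, gripper open.
Joint ranges: [-2.63, 2.63], [-0.94, 2.18], [0.31, 2.57], [-1.31, 4.45], [0, 2.66], [-2.55, 2.55]. Speed limits (rad/s): [2.57, 2.57, 3.14, 3.14, 3.14, 3.14].

INTERFACE

Orientations are given as a rotation vector (axis times angle).
In Python, from workcell import monitor, eyes, finish_job gives the robot as it stands. The module is installed in compiled form; this text tells all that it offers.
- The arm moves only by the tool play_rows, never from a script. Its argument "deltas" is a list of rows, each an object of numbers: "wx", "wy", "wz": the turn, a rotation vector about the world's x, y, z in degrees; "x", "y", "z": the shift along the world's x, y, z in mm; "fingers": the closure, from -1 (fully open) to 1 (shut), so that 0 is half open. A call has 1 to 20 rows; each row is the pose to reach, as a shift and turn from the pose commanded when the call began; what a row does not reach only later rows make up. A row lasts 1/8 s, in which the tool goes at most 62.5 mm and 10.7 degrees, less where a joint would pass 70% of its speed; a pose out of reach is approached as far as the arm can. A call with a gripper value outside its range is refused whole. The fingers move at their own pace and stop on an object; "grip_force" is the grip in N (left out, the last holds). Time passes only in rows, so rows that repeat a pose let the fingers close. It gives the time, the measured TCP pose, the force and the opening at its end, in the units of the state.
- monitor.read_state(): the state, without advancing time (a new reading comes with each control period).
- eyes.read_camera(name): name is "side" or "top" or "wrist"; returns a dict with "frame" (480x640x3 uint8, red, green, blue), "depth" (480x640 float32, m along the optical axis (not along the pixel's ray), 0 where there is no reading), "K" (3x3 intrinsics, pixels), "view" (4x4, takes a point from world to camera coordinates); the wrist camera has in their place "tool_from_camera" (4x4, takes a point from camera to tool coordinates, whose origin is the TCP and whose axes are the tool frame's). Camera axes: x right, y down, z forward; pixel columns grow to the right and rows downward; lengths in m; the calibration is good to about 2 mm. A picture is of the moment at which its call begins: read the wrist's pose just before it.
- finish_job(): hands the job in, once; it reports no verdict.
The state is a dict: "time": time; "q": joint angles; "joint_vel": joint speeds; "joint_torque": joint torques, N m; "tool_pos": TCP position; "tcp_rot": TCP orientation; "wrist_force": force on the tool from outside, world axes, zero at the start; "torque": the same for the moment, N m; "width": opening from 0.0 (shut) to 1.0 (fully open).
Only numpy, scipy, OpenCV 4.12 (cv2) and the standard library are available. Lean on these libraries where they do the work, as an engineer would, in place of code of your own. Each camera call takes 0.05 s, during which the arm holds its last target.

## Working session

There is one attempt and no reset: what is moved stays moved. The work goes in short steps, Python scripts to look and compute and a tool call to move; the robot and the scene stay as the last step left them, time stands still between calls to the robot, and variables do not carry over. Pictures are saved under pics/ and viewed, and the job is handed in when it is done.

Besides the shell and the picture viewer there is one more tool, called after "Emit:" by a JSON object that holds its "op" and its "data". play_rows: Moves the arm, as the interface text tells. Its arguments: {"type":"object","properties":{"deltas":{"type":"array"},"grip_force":{"type":"number"}},"required":["deltas"]}

```bash
mkdir -p pics; cat > h.py <<'E'
import numpy as np, cv2
from workcell import monitor, eyes, finish_job
from scipy.spatial.transform import Rotation as R
def grab(n):
    s=monitor.read_state(); d=eyes.read_camera(n)
    if 'view' in d: T=np.linalg.inv(np.array(d['view']))
    else:
        W=np.eye(4);W[:3,:3]=R.from_rotvec(s['tcp_rot']).as_matrix();W[:3,3]=s['tool_pos'];T=W@np.array(d['tool_from_camera'])
    d['T']=T; return d
def cloud(d):
    K=d['K'];z=d['depth'];v,u=np.mgrid[0:480,0:640]
    P=np.stack([(u-K[0][2])/K[0][0]*z,(v-K[1][2])/K[1][1]*z,z],-1)
    P=P@d['T'][:3,:3].T+d['T'][:3,3]; P[z==0]=np.nan; return P
def save(d,n): cv2.imwrite('pics/'+n,cv2.cvtColor(d['frame'],cv2.COLOR_RGB2BGR))
E
python3 - <<'E'
from h import *
print(monitor.read_state())
for n in('top','side','wrist'):
    d=grab(n);save(d,n+'0.png');np.savez('/tmp/'+n+'0.npz',P=cloud(d),f=d['frame'],T=d['T'],K=d['K']);print(n,d['T'][:3,3].round(3),d['K'][0])
E
```

```text
{'time': 0.0, 'q': array([ 1.31010343e+00,  2.64761151e-01,  1.60536180e+00, -1.80707877e-06,
        1.27368952e+00, -3.68922372e-02]), 'joint_vel': array([ 0.00019737, -0.00072596,  0.00135373, -0.00153165, -0.00177999,
        0.0009787 ]), 'joint_torque': array([-3.34510187e-04, -5.15104294e+01, -3.67302489e+01,  1.60737563e-04,
        1.29548932e-02,  6.53763550e-07]), 'tool_pos': array([0.14963136, 0.6575167 , 0.25196316]), 'tcp_rot': array([ 0.17398638,  1.56397218, -0.17744119]), 'wrist_force': array([ 0.18956059, -0.04458673, -0.02079512]), 'torque': array([-0.03163685,  0.0052089 , -0.01864665]), 'width': 0.9986510506016337}
top [0.408 0.056 1.107] [478.24571      0.         314.66370153]
side [ 0.398 -0.795  0.553] [512.07825859   0.         323.49410271]
wrist [0.069 0.676 0.373] [401.30766036   0.         316.73173931]
```

View pics/top0.png

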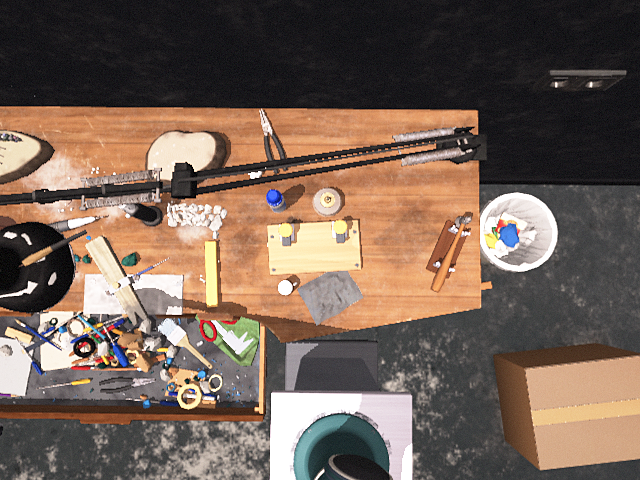

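View pics/side0.png

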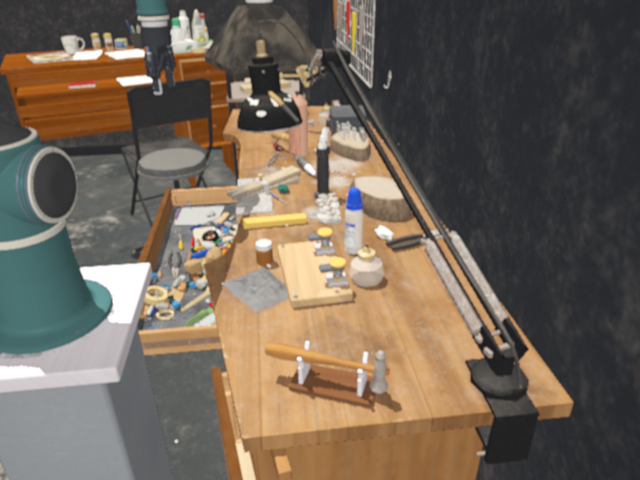

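The top view shows the bar at (212,273), the board at (314,246), brass heads at (286,228) and (341,227), the hammer rest at (448,250), the jar at (288,286), the lamp at (328,201) and the bottle at (275,200). I'll enlarge these.

```bash
python3 - <<'E'
from h import *
f=cv2.imread('pics/top0.png')
cv2.imwrite('pics/tA.png',cv2.resize(f[180:310,190:370],None,fx=4.4,fy=4.4,interpolation=cv2.INTER_CUBIC))
cv2.imwrite('pics/tB.png',cv2.resize(f[200:300,410:490],None,fx=6,fy=6,interpolation=cv2.INTER_CUBIC))
g=np.load('/tmp/top0.npz');P=g['P']
def hz(u0,u1,v0,v1,zl,zh):
    Q=P[v0:v1,u0:u1].reshape(-1,3);Q=Q[(Q[:,2]>zl)&(Q[:,2]<zh)];
    return Q
def rect(Q,n):
    r=cv2.minAreaRect((Q[:,:2]*1000).astype(np.float32));print(n,len(Q),'z',np.median(Q[:,2]).round(4),'mean',Q[:,:2].mean(0).round(4),r)
rect(hz(198,224,232,312,.010,.025),'bar')
rect(hz(262,366,215,275,.012,.0235),'board')
rect(hz(276,298,215,240,.055,.08),'LH');rect(hz(330,352,215,240,.055,.08),'RH')
rect(hz(265,288,185,215,.1,.17),'glue');rect(hz(310,345,185,220,.03,.1),'lamp');rect(hz(276,300,275,297,.035,.06),'jar')
Q=hz(420,480,205,300,.045,.09);rect(Q,'hammer')
rect(hz(420,480,205,300,.004,.014),'rest')
print(np.nanmedian(P[260:300,240:260,2]),P[250:290:5,212])
E
```

```text
bar 784 z 0.0147 mean [0.4174 0.2992] ((425.9531555175781, 299.5023193359375), (171.0867919921875, 30.365530014038086), 0.7494520545005798)
board 3981 z 0.0171 mean [0.4739 0.0654] ((486.5903625488281, 66.55012512207031), (130.55902099609375, 210.1134033203125), 3.9590580463409424)
LH 171 z 0.0623 mean [0.5118 0.1279] ((511.1285400390625, 128.56900024414062), (35.24571228027344, 30.701200485229492), 0.04280763119459152)
RH 175 z 0.0609 mean [0.5194 0.0087] ((515.83837890625, 8.828683853149414), (42.176631927490234, 28.73893928527832), 0.06232575699687004)
glue 220 z 0.1361 mean [0.5729 0.1481] ((574.4241333007812, 148.9040069580078), (28.466550827026367, 33.853599548339844), 25.423147201538086)
lamp 571 z 0.0408 mean [0.5804 0.037 ] ((582.2676391601562, 36.763221740722656), (59.852989196777344, 60.260467529296875), 24.397314071655273)
jar 169 z 0.0445 mean [0.3866 0.1285] ((386.8258361816406, 128.0816192626953), (28.781965255737305, 30.84544563293457), 0.6127820611000061)
hammer 664 z 0.0535 mean [ 0.457  -0.2314] ((466.6685791015625, -237.73150634765625), (41.140907287597656, 183.20297241210938), 66.73408508300781)
rest 802 z 0.0073 mean [ 0.4806 -0.2385] ((458.82257080078125, -247.9729766845703), (173.21340942382812, 114.40799713134766), 5.600252628326416)
-0.00194541235205703 [[0.47019238 0.29913158 0.01157743]
 [0.45845791 0.29763921 0.01684154]
 [0.44708902 0.29759036 0.01560065]
 [0.43573175 0.29769187 0.01367878]
 [0.42431215 0.29718174 0.01452511]
 [0.41293802 0.2970281  0.0137592 ]
 [0.40160354 0.29545957 0.01942042]
 [0.39022692 0.29637452 0.01380393]]
```

```bash
ls pics
```

```text
side0.png
tA.png
tB.png
top0.png
wrist0.png
```

View pics/tA.png

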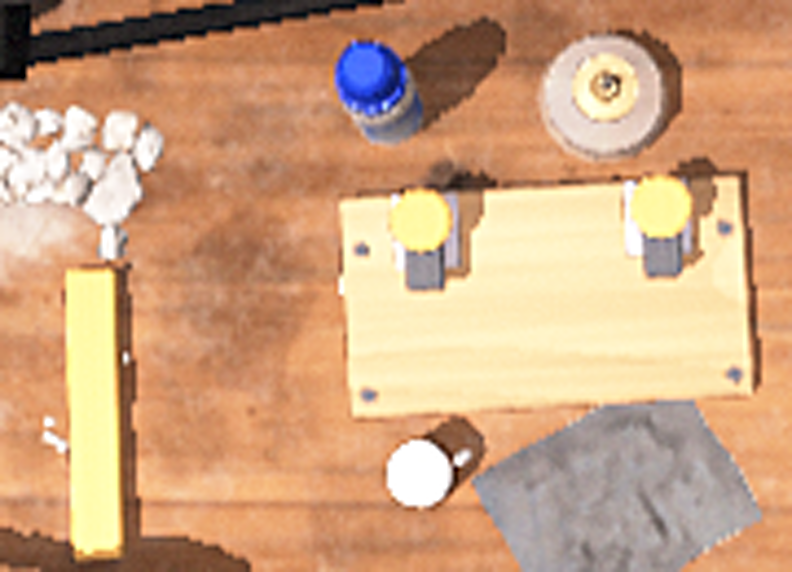

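View pics/tB.png

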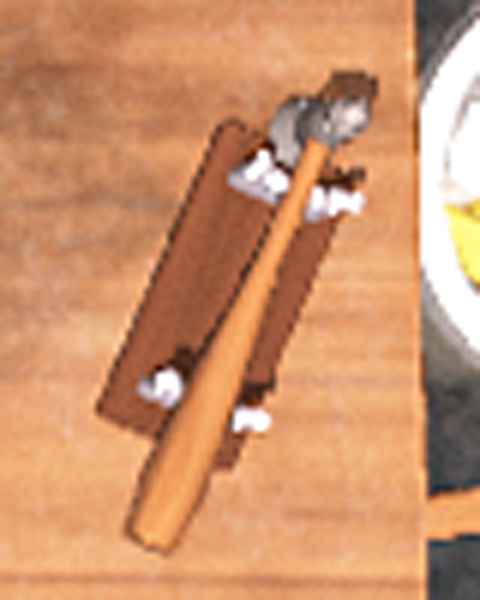

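View pics/wrist0.png

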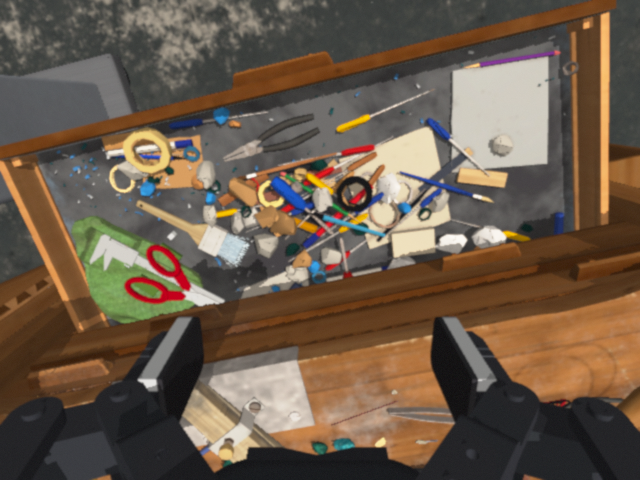

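```bash
python3 - <<'E'
from h import *
g=np.load('/tmp/top0.npz');K=g['K'];T=g['T']
def px(pts,s,o,z):
    p=np.array(pts,float);p=(p+.5)/s-.5+np.array(o)
    d=np.c_[(p[:,0]-K[0,2])/K[0,0],(p[:,1]-K[1,2])/K[1,1],np.ones(len(p))]@T[:3,:3].T
    return T[:3,3]+d*((z-T[2,3])/d[:,2])[:,None]
A=lambda p,z:px(p,4.4,(190,180),z); B=lambda p,z:px(p,6,(410,200),z)
b=A([(66,268),(123,266),(122,556),(74,556)],.016);print('bar',b[:,:2].round(4),b.mean(0).round(4))
c=A([(340,200),(742,174),(752,393),(355,416)],.018);print('board',c[:,:2].round(4),c.mean(0).round(4))
e1=c[0]-c[1]+c[3]-c[2];print('yaw of y',np.degrees(np.arctan2(-e1[0],e1[1])),'len',np.linalg.norm(e1)/2)
e2=c[0]-c[3]+c[1]-c[2];print('yaw of x',np.degrees(np.arctan2(e2[1],e2[0])),np.linalg.norm(e2)/2)
print('heads',A([(421,219),(661,206)],.064).round(4))
print('glue cap',A([(370,72)],.144),'lamp',A([(607,85)],.07),'jar',A([(419,473)],.046))
h=B([(150,535),(318,150)],.047+.006);print('handle',h.round(4)); d=h[1]-h[0];print(np.degrees(np.arctan2(d[1],d[0])))
r=B([(233,118),(98,412),(232,470)],.008);print('rest',r[:,:2].round(4),(r[0]+r[2])[:2]/2,np.linalg.norm(r[0]-r[1]),np.linalg.norm(r[2]-r[1])); d=r[0]-r[1];print(np.degrees(np.arctan2(d[1],d[0])))
s=B([(258,172),(335,202),(160,385),(250,418)],.058);print('saddles',s.round(4))
E
```

```text
bar [[0.4915 0.3157]
 [0.4929 0.286 ]
 [0.3431 0.2824]
 [0.3428 0.3072]] [0.4176 0.2978 0.016 ]
board [[ 0.5283  0.1734]
 [ 0.5439 -0.0359]
 [ 0.4301 -0.0413]
 [ 0.4162  0.1635]] [0.4796 0.0649 0.018 ]
yaw of y 4.0836196121321455 len 0.20758553507742974
yaw of x 3.8753438957391033 0.1132157487786953
heads [[0.5141 0.1278 0.064 ]
 [0.5217 0.0083 0.064 ]]
glue cap [[0.57406581 0.1470015  0.144     ]] lamp [[0.58139785 0.03580233 0.07      ]] jar [[0.38776252 0.12810021 0.046     ]]
handle [[ 0.3877 -0.2003  0.053 ]
 [ 0.5296 -0.2637  0.053 ]]
-24.06977327369364
rest [[ 0.5469 -0.2449]
 [ 0.4334 -0.192 ]
 [ 0.4119 -0.2427]] [ 0.47939501 -0.24382497] 0.12527865518065293 0.05516857186967417
-25.001669729566444
saddles [[ 0.5207 -0.2401  0.058 ]
 [ 0.51   -0.2681  0.058 ]
 [ 0.4423 -0.2033  0.058 ]
 [ 0.4306 -0.2359  0.058 ]]
```

```bash
python3 - <<'E'
from h import *
s=monitor.read_state();M=R.from_rotvec(s['tcp_rot']).as_matrix();print(M.round(3),s['time'],s['tool_pos'])
print(np.degrees(np.arctan2(M[1,1],M[0,1])))
E
```

```text
[[-0.     0.222  0.975]
 [-0.002  0.975 -0.222]
 [-1.    -0.002 -0.   ]] 0.15 [0.14966675 0.65765034 0.25222982]
77.1777949263097
```

Emit:
{"op": "play_rows", "data": {"deltas": [{"x":30,"y":-40,"z":0,"wz":2,"fingers":0},{"x":62,"y":-85,"z":0,"wz":4,"fingers":-0.1},{"x":94,"y":-130,"z":0,"wz":6,"fingers":-0.1},{"x":128,"y":-174,"z":-5,"wz":8,"fingers":-0.1},{"x":162,"y":-218,"z":-15,"wz":10,"fingers":-0.1},{"x":196,"y":-262,"z":-30,"wz":12,"fingers":-0.1},{"x":230,"y":-305,"z":-45,"wz":14,"fingers":-0.1},{"x":252,"y":-340,"z":-60,"wz":15,"fingers":-0.1},{"x":268,"y":-360,"z":-72,"wz":15,"fingers":-0.1},{"x":268,"y":-360,"z":-72,"wz":15,"fingers":-0.1}], "grip_force": 60}}

```text
schema error: expected keys wx, wy, wz, x, y, z, fingers
```

```bash
python3 - <<'E'
from h import *
s=monitor.read_state();print(s['tool_pos'],s['width'],s['time'],s['q'])
d=grab('wrist');save(d,'w1.png');np.savez('/tmp/w1.npz',P=cloud(d),f=d['frame'],T=d['T'],K=d['K'])
E
```

```text
[0.14966675 0.65765034 0.25222982] 1.0015904695125148 0.15 [ 1.31009986e+00  2.64590367e-01  1.60508113e+00  6.71500377e-06
  1.27369078e+00 -3.69086789e-02]
```

View pics/w1.png

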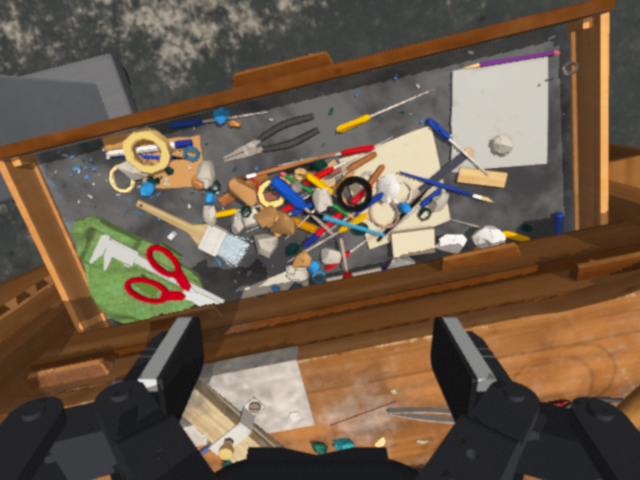

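Emit:
{"op": "play_rows", "data": {"deltas": [{"wx":0,"wy":0,"x":30,"y":-40,"z":0,"wz":2,"fingers":-0.1},{"wx":0,"wy":0,"x":62,"y":-85,"z":0,"wz":4,"fingers":-0.1},{"wx":0,"wy":0,"x":94,"y":-130,"z":0,"wz":6,"fingers":-0.1},{"wx":0,"wy":0,"x":128,"y":-174,"z":-5,"wz":8,"fingers":-0.1},{"wx":0,"wy":0,"x":162,"y":-218,"z":-15,"wz":10,"fingers":-0.1},{"wx":0,"wy":0,"x":196,"y":-262,"z":-30,"wz":12,"fingers":-0.1},{"wx":0,"wy":0,"x":230,"y":-305,"z":-45,"wz":14,"fingers":-0.1},{"wx":0,"wy":0,"x":252,"y":-340,"z":-60,"wz":15,"fingers":-0.1},{"wx":0,"wy":0,"x":268,"y":-360,"z":-72,"wz":15,"fingers":-0.1},{"wx":0,"wy":0,"x":268,"y":-360,"z":-72,"wz":15,"fingers":-0.1}], "grip_force": 60}}

```text
time: 1.45
tool_pos: [0.4178, 0.2964, 0.18]
tcp_rot: [-0.029, 1.573, 0.026]
wrist_force: [-0.5, -0.5, -0.6]
width: 0.555
```

```bash
python3 - <<'E'
from h import *
s=monitor.read_state();print(s['tool_pos'],s['width'],s['time'],s['q'])
d=grab('wrist');save(d,'w1b.png');np.savez('/tmp/w1.npz',P=cloud(d),f=d['frame'],T=d['T'],K=d['K'])
E
```

```text
[0.41778238 0.29637397 0.18002208] 0.5545173163030926 1.45 [ 5.68427452e-01  1.65447519e-02  2.02491918e+00 -9.16427642e-05
  1.10272165e+00 -1.03720703e+00]
```

View pics/w1b.png

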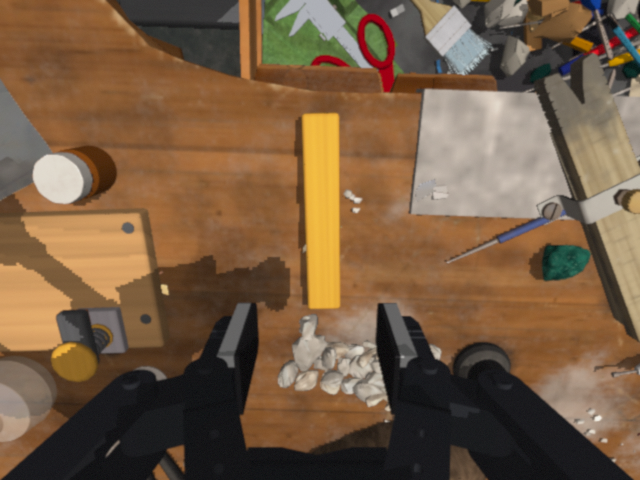

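Bar fully visible with top corners at about (303,114), (338,113), (340,307), (308,307); board's left corners at (148,210) and (162,347).

```bash
cat >> h.py <<'E'
def ray(g,pts,z):
    K=g['K'];T=g['T'];p=np.array(pts,float)
    d=np.c_[(p[:,0]-K[0,2])/K[0,0],(p[:,1]-K[1,2])/K[1,1],np.ones(len(p))]@T[:3,:3].T
    return T[:3,3]+d*((z-T[2,3])/d[:,2])[:,None]
E
python3 - <<'E'
from h import *
g=np.load('/tmp/w1.npz')
b=ray(g,[(303,114),(338,113),(340,307),(308,307)],.016);print(b.round(4),b.mean(0))
m=(b[0]+b[1]-b[2]-b[3]);print(np.degrees(np.arctan2(-m[1],-m[0])))
print('board',ray(g,[(148,210),(162,347)],.018).round(4),'jar',ray(g,[(62,177)],.046),'head',ray(g,[(75,362)],.064))
P=g['P'];print(P[200:220:5,315:330:5].reshape(-1,3)[:4])
E
```

```text
[[0.3434 0.2832 0.016 ]
 [0.3419 0.3069 0.016 ]
 [0.4893 0.3162 0.016 ]
 [0.4902 0.2907 0.016 ]] [0.41622972 0.29925946 0.016     ]
3.2586440062106155
board [[0.4142 0.1719 0.018 ]
 [0.5304 0.1718 0.018 ]] jar [[0.38649219 0.13102437 0.046     ]] head [[0.51320974 0.12958887 0.064     ]]
[[0.40246773 0.29335602 0.01767338]
 [0.40235159 0.29696939 0.01762089]
 [0.40233978 0.30059561 0.0171245 ]
 [0.40652297 0.29348244 0.01628957]]
```

Emit:
{"op": "play_rows", "data": {"deltas": [{"wx":0,"wy":0,"wz":0.5,"x":0,"y":2,"z":-40,"fingers":-0.1},{"wx":0,"wy":0,"wz":0.5,"x":0,"y":2,"z":-80,"fingers":-0.1},{"wx":0,"wy":0,"wz":0.5,"x":0,"y":2,"z":-120,"fingers":-0.1},{"wx":0,"wy":0,"wz":0.5,"x":0,"y":2,"z":-145,"fingers":-0.1},{"wx":0,"wy":0,"wz":0.5,"x":0,"y":2,"z":-154,"fingers":-0.1},{"wx":0,"wy":0,"wz":0.5,"x":0,"y":2,"z":-154,"fingers":0.2},{"wx":0,"wy":0,"wz":0.5,"x":0,"y":2,"z":-154,"fingers":1},{"wx":0,"wy":0,"wz":0.5,"x":0,"y":2,"z":-154,"fingers":1},{"wx":0,"wy":0,"wz":0.5,"x":0,"y":2,"z":-154,"fingers":1},{"wx":0,"wy":0,"wz":0.5,"x":0,"y":2,"z":-154,"fingers":1}], "grip_force": 60}}

```text
time: 2.75
tool_pos: [0.4187, 0.3011, 0.0287]
tcp_rot: [-0.035, 1.569, 0.038]
wrist_force: [-2.4, 1.2, 6.3]
width: 0.283
```

```bash
python3 - <<'E'
from h import *
s=monitor.read_state();M=R.from_rotvec(s['tcp_rot']).as_matrix()
print(np.degrees(np.arctan2(M[1,1],M[0,1])),M[:,0],s['tool_pos'])
o=np.array([.4971,.0661]);a=np.radians(4);B=np.array([[np.cos(a),-np.sin(a)],[np.sin(a),np.cos(a)]])
for x in(-45,-13):print(x,(o+B@np.array([x/1000,-.0018])-s['tool_pos'][:2])*1000)
E
```

```text
92.65503015445245 [ 0.00181078  0.00187863 -0.9999966 ] [0.4186938  0.30109869 0.02870561]
-45 [  33.64138373 -239.9333449 ]
-13 [  65.56343334 -237.70113774]
```

Emit:
{"op": "play_rows", "data": {"deltas": [{"wx":0,"wy":0,"wz":0,"x":0,"y":0,"z":30,"fingers":1},{"wx":0,"wy":0,"wz":-4,"x":0,"y":-5,"z":70,"fingers":1},{"wx":0,"wy":0,"wz":-12,"x":3,"y":-25,"z":100,"fingers":1},{"wx":0,"wy":0,"wz":-21,"x":6,"y":-50,"z":110,"fingers":1},{"wx":0,"wy":0,"wz":-30,"x":10,"y":-78,"z":110,"fingers":1},{"wx":0,"wy":0,"wz":-39,"x":14,"y":-106,"z":110,"fingers":1},{"wx":0,"wy":0,"wz":-48,"x":18,"y":-134,"z":110,"fingers":1},{"wx":0,"wy":0,"wz":-57,"x":22,"y":-162,"z":110,"fingers":1},{"wx":0,"wy":0,"wz":-66,"x":26,"y":-190,"z":110,"fingers":1},{"wx":0,"wy":0,"wz":-75,"x":30,"y":-215,"z":110,"fingers":1},{"wx":0,"wy":0,"wz":-83,"x":32,"y":-232,"z":110,"fingers":1},{"wx":0,"wy":0,"wz":-88.7,"x":33,"y":-240,"z":110,"fingers":1},{"wx":0,"wy":0,"wz":-88.7,"x":33,"y":-240,"z":90,"fingers":1},{"wx":0,"wy":0,"wz":-88.7,"x":33,"y":-240,"z":70,"fingers":1},{"wx":0,"wy":0,"wz":-88.7,"x":33,"y":-240,"z":70,"fingers":1}]}}

```text
time: 4.62
tool_pos: [0.4481, 0.0596, 0.095]
tcp_rot: [1.155, 1.245, -1.163]
wrist_force: [0.1, -0.3, -4.6]
width: 0.284
```

```bash
python3 - <<'E'
from h import *
s=monitor.read_state();M=R.from_rotvec(s['tcp_rot']).as_matrix()
print(np.degrees(np.arctan2(M[1,1],M[0,1])),s['tool_pos'],s['width'],s['q'],s['wrist_force'])
d=grab('top');cv2.imwrite('pics/t2.png',cv2.resize(d['frame'][180:310,230:400,::-1],None,fx=4.4,fy=4.4,interpolation=cv2.INTER_CUBIC))
d=grab('wrist');save(d,'w2.png');np.savez('/tmp/w2.npz',P=cloud(d),f=d['frame'],T=d['T'],K=d['K'])
E
```

```text
3.959829470113768 [0.4481295  0.05964471 0.09501205] 0.28418865417749994 [ 7.74165227e-02  5.57033389e-03  2.21370281e+00 -3.52583478e-04
  9.28062061e-01  8.51565790e-03] [ 0.11138524 -0.25295886 -4.6389649 ]
```

View pics/t2.png

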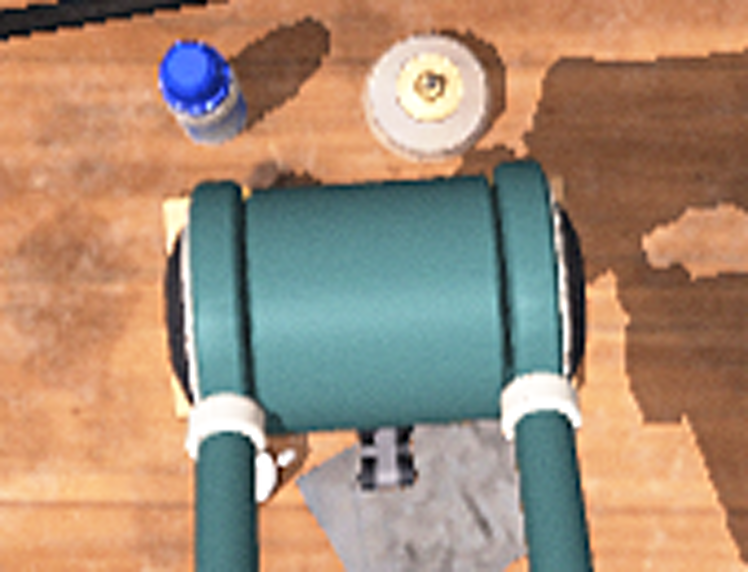

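View pics/w2.png

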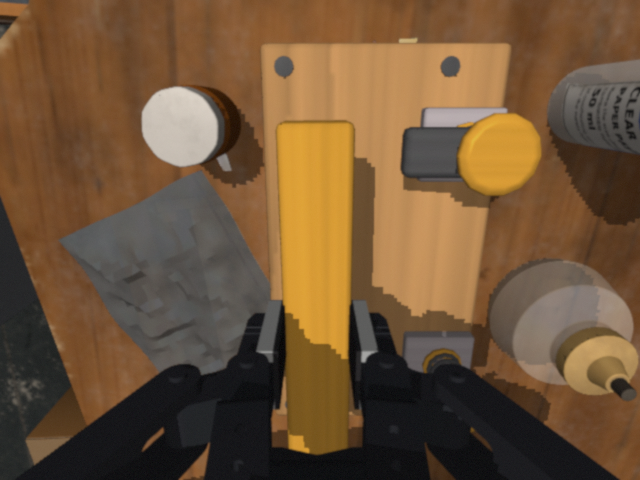

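```bash
python3 - <<'E'
from h import *
g=np.load('/tmp/w2.npz')
print('board L corners',ray(g,[(262,44),(510,44)],.018).round(4))
print('edges front',ray(g,[(262,44),(265,190)],.018).round(4),'rear',ray(g,[(510,44),(477,330)],.018).round(4))
print('head L',ray(g,[(499,154)],.064).round(4),'Rblock front L corner?',ray(g,[(404,333),(472,333)],.026).round(4))
e=ray(g,[(278,122),(353,121)],.0823);print('bar end',e.round(4),e.mean(0))
P=g['P']
for n,(u,v) in dict(head=(499,154),arm=(428,152),bar=(315,200),bed=(385,260),block=(462,112)).items():print(n,np.nanmedian(P[v-4:v+5,u-4:u+5].reshape(-1,3),0).round(4))
o=np.array([.4971,.0661]);a=np.radians(4);B=np.array([[np.cos(a),-np.sin(a)],[np.sin(a),np.cos(a)]])
for p in [(-75,105),(40,105),(21,60),(0,-43)]:print(p,(o+B@(np.array(p)/1000)).round(4))
E
```

```text
board L corners [[0.4178 0.1646 0.018 ]
 [0.5291 0.1723 0.018 ]]
edges front [[0.4178 0.1646 0.018 ]
 [0.4209 0.0979 0.018 ]] rear [[0.5291 0.1723 0.018 ]
 [0.5435 0.0254 0.018 ]]
head L [[0.5139 0.128  0.064 ]] Rblock front L corner? [[0.5001 0.0254 0.026 ]
 [0.5372 0.0281 0.026 ]]
bar end [[0.4321 0.1349 0.0823]
 [0.4563 0.1368 0.0823]] [0.44422062 0.13584994 0.0823    ]
head [0.5137 0.1281 0.0644]
arm [0.4892 0.1262 0.0563]
bar [0.4458 0.1102 0.084 ]
bed [0.4859 0.0648 0.0186]
block [0.5101 0.142  0.0264]
(-75, 105) [0.415  0.1656]
(40, 105) [0.5297 0.1736]
(21, 60) [0.5139 0.1274]
(0, -43) [0.5001 0.0232]
```

Emit:
{"op": "play_rows", "data": {"deltas": [{"wx":0,"wy":0,"wz":0,"x":0,"y":0,"z":-20,"fingers":1},{"wx":0,"wy":0,"wz":0,"x":0,"y":0,"z":-38,"fingers":1},{"wx":0,"wy":0,"wz":0,"x":0,"y":0,"z":-45,"fingers":1},{"wx":0,"wy":0,"wz":0,"x":0,"y":0,"z":-47,"fingers":1},{"wx":0,"wy":0,"wz":0,"x":0,"y":0,"z":-47,"fingers":1}]}}

```text
time: 5.35
tool_pos: [0.4515, 0.0602, 0.051]
tcp_rot: [1.158, 1.24, -1.157]
wrist_force: [0.7, -0.9, -3.0]
width: 0.283
```

Emit:
{"op": "play_rows", "data": {"deltas": [{"wx":0,"wy":0,"wz":0,"x":0,"y":0,"z":0,"fingers":1},{"wx":0,"wy":0,"wz":0,"x":0,"y":0,"z":0,"fingers":1}]}}

```text
time: 5.6
tool_pos: [0.4513, 0.0602, 0.0508]
tcp_rot: [1.158, 1.24, -1.157]
wrist_force: [-0.4, 0.7, -3.3]
width: 0.285
```

```bash
python3 - <<'E'
from h import *
d=grab('side');cv2.imwrite('pics/s3.png',cv2.resize(d['frame'][200:330,220:400,::-1],None,fx=4.4,fy=4.4,interpolation=cv2.INTER_CUBIC))
E
```

```text
(no output)
```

View pics/s3.png

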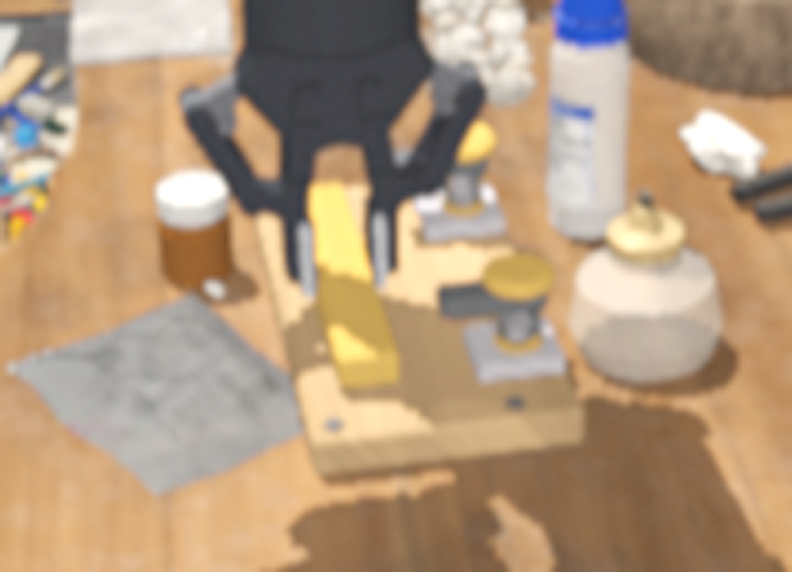

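Emit:
{"op": "play_rows", "data": {"deltas": [{"wx":0,"wy":0,"wz":0,"x":6,"y":0.4,"z":0,"fingers":1},{"wx":0,"wy":0,"wz":0,"x":13,"y":0.9,"z":0,"fingers":1},{"wx":0,"wy":0,"wz":0,"x":20,"y":1.4,"z":0,"fingers":1},{"wx":0,"wy":0,"wz":0,"x":26,"y":1.8,"z":0,"fingers":1},{"wx":0,"wy":0,"wz":0,"x":30,"y":2.1,"z":0,"fingers":1},{"wx":0,"wy":0,"wz":0,"x":33,"y":2.3,"z":0,"fingers":1},{"wx":0,"wy":0,"wz":0,"x":34,"y":2.4,"z":0,"fingers":1},{"wx":0,"wy":0,"wz":0,"x":34,"y":2.4,"z":0,"fingers":1}]}}

```text
time: 6.65
tool_pos: [0.4844, 0.0625, 0.0501]
tcp_rot: [1.158, 1.242, -1.158]
wrist_force: [-0.9, 0.5, -3.6]
width: 0.285
```

Emit:
{"op": "play_rows", "data": {"deltas": [{"wx":0,"wy":0,"wz":0,"x":1,"y":0,"z":0,"fingers":1},{"wx":0,"wy":0,"wz":0,"x":2,"y":0.1,"z":0,"fingers":1},{"wx":0,"wy":0,"wz":0,"x":2,"y":0.1,"z":0,"fingers":1}]}}

```text
time: 7.02
tool_pos: [0.4849, 0.0627, 0.0496]
tcp_rot: [1.157, 1.244, -1.161]
wrist_force: [-5.6, -0.3, -1.4]
width: 0.282
```

```bash
python3 - <<'E'
from h import *
s=monitor.read_state();print(s['tool_pos'],s['wrist_force'],s['torque'])
d=grab('wrist');save(d,'w3.png');np.savez('/tmp/w3.npz',P=cloud(d),f=d['frame'],T=d['T'],K=d['K'])
d=grab('side');cv2.imwrite('pics/s4.png',cv2.resize(d['frame'][200:330,220:400,::-1],None,fx=4.4,fy=4.4,interpolation=cv2.INTER_CUBIC))
E
```

```text
[0.48492916 0.06266871 0.04963009] [-5.64039287 -0.32972895 -1.41878064] [-0.05321841  0.96368965 -0.28161625]
```

View pics/w3.png

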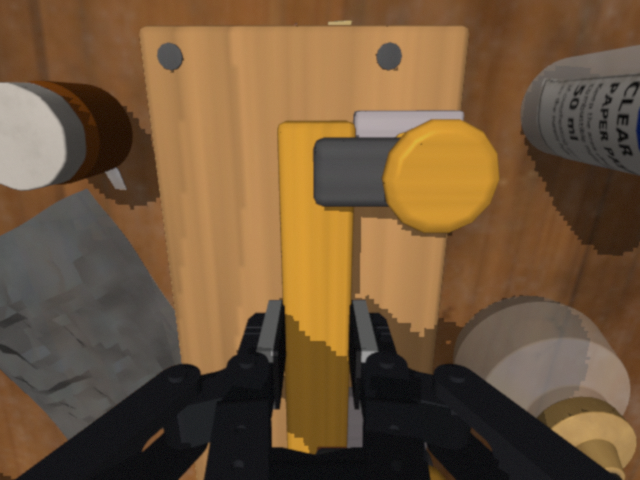

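View pics/s4.png

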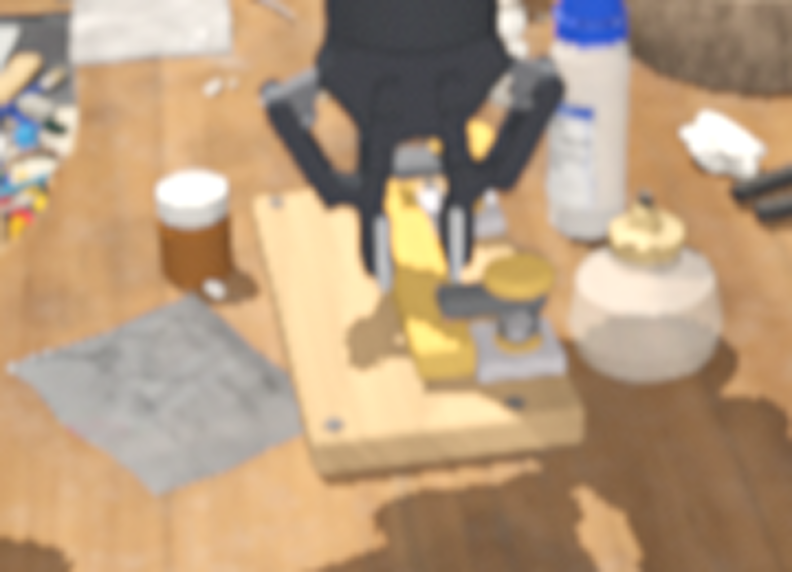

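Emit:
{"op": "play_rows", "data": {"deltas": [{"wx":0,"wy":0,"wz":0,"x":0,"y":0,"z":0,"fingers":0},{"wx":0,"wy":0,"wz":0,"x":-1,"y":0,"z":0,"fingers":0},{"wx":0,"wy":0,"wz":0,"x":-1,"y":0,"z":0,"fingers":0},{"wx":0,"wy":0,"wz":0,"x":-1,"y":0,"z":0,"fingers":0},{"wx":0,"wy":0,"wz":0,"x":-1,"y":0,"z":5,"fingers":0},{"wx":0,"wy":0,"wz":0,"x":-1,"y":0,"z":25,"fingers":0},{"wx":0,"wy":0,"wz":0,"x":-1,"y":0,"z":60,"fingers":0},{"wx":0,"wy":0,"wz":0,"x":-3,"y":0,"z":100,"fingers":0},{"wx":0,"wy":0,"wz":0,"x":-20,"y":-5,"z":110,"fingers":0},{"wx":0,"wy":0,"wz":0,"x":-20,"y":-5,"z":110,"fingers":0}]}}

```text
time: 8.38
tool_pos: [0.467, 0.0576, 0.1616]
tcp_rot: [1.159, 1.239, -1.156]
wrist_force: [0.1, -0.7, -0.0]
width: 0.506
```

```bash
python3 - <<'E'
from h import *
s=monitor.read_state();print(s['tool_pos'],s['wrist_force'],s['width'])
d=grab('wrist');save(d,'w4.png');np.savez('/tmp/w4.npz',P=cloud(d),f=d['frame'],T=d['T'],K=d['K'])
E
```

```text
[0.46703822 0.05761225 0.16161319] [ 0.08961525 -0.69479026 -0.03162838] 0.5060063455675256
```

View pics/w4.png

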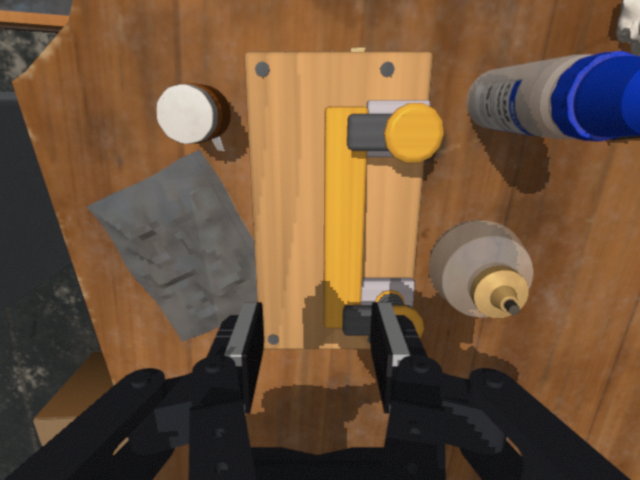

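```bash
python3 - <<'E'
from h import *
g=np.load('/tmp/w4.npz')
o=np.array([.4971,.0661]);a=np.radians(4);B=np.array([[np.cos(a),-np.sin(a)],[np.sin(a),np.cos(a)]])
def bd(p,z): return ((ray(g,p,z)[:,:2]-o)@B*1000).round(1)
print('corners',bd([(246,53),(432,53),(257,348)],.018))
print('bar front edge',bd([(326,107),(325,327)],.034),'rear',bd([(366,150),(363,270)],.034))
print('block',bd([(367,102),(362,280)],.026))
print('heads',bd([(414,133),(402,326)],.064))
P=g['P']
for n,(u,v) in dict(headL=(414,133),headR=(408,325),bar=(345,220),bed=(300,220)).items():print(n,np.nanmedian(P[v-3:v+4,u-3:u+4].reshape(-1,3),0).round(4))
E
```

```text
corners [[ -72.1  103.4]
 [  40.   103.4]
 [ -75.5 -103.6]]
bar front edge [[-24.1  72.7]
 [-23.8 -75.5]] rear [[  0.5  47.8]
 [  1.6 -31.7]]
block [[  0.9  75.5]
 [  2.2 -42.7]]
heads [[ 21.8  60. ]
 [ 23.4 -56.6]]
headL [0.5146 0.1275 0.0644]
headR [0.5    0.066  0.1562]
bar [0.4855 0.0689 0.0347]
bed [0.4563 0.0622 0.0187]
```

Emit:
{"op": "play_rows", "data": {"deltas": [{"wx":0,"wy":0,"wz":6,"x":0,"y":-30,"z":10,"fingers":0},{"wx":0,"wy":0,"wz":15,"x":5,"y":-75,"z":20,"fingers":0},{"wx":0,"wy":0,"wz":25,"x":10,"y":-125,"z":25,"fingers":0},{"wx":0,"wy":0,"wz":35,"x":15,"y":-175,"z":25,"fingers":0},{"wx":0,"wy":0,"wz":45,"x":20,"y":-225,"z":25,"fingers":0},{"wx":0,"wy":0,"wz":54,"x":25,"y":-270,"z":25,"fingers":0},{"wx":0,"wy":0,"wz":61.3,"x":33,"y":-311,"z":20,"fingers":0},{"wx":0,"wy":0,"wz":61.3,"x":33,"y":-311,"z":20,"fingers":0},{"wx":0,"wy":0,"wz":61.3,"x":33,"y":-311,"z":20,"fingers":0}]}}

```text
time: 9.55
tool_pos: [0.4994, -0.2529, 0.1789]
tcp_rot: [0.341, 1.546, -0.339]
wrist_force: [-0.5, 0.0, -0.2]
width: 0.499
```

```bash
python3 - <<'E'
from h import *
s=monitor.read_state();M=R.from_rotvec(s['tcp_rot']).as_matrix();print(s['tool_pos'],np.degrees(np.arctan2(M[1,1],M[0,1])),s['q'])
d=grab('wrist');save(d,'w5.png');np.savez('/tmp/w5.npz',P=cloud(d),f=d['frame'],T=d['T'],K=d['K'])
d=grab('top');cv2.imwrite('pics/t5.png',cv2.resize(d['frame'][180:310,230:490,::-1],None,fx=3,fy=3,interpolation=cv2.INTER_CUBIC));np.savez('/tmp/t5.npz',T=d['T'],K=d['K'])
E
```

```text
[ 0.49936214 -0.25286477  0.17887529] 65.19107435994815 [-5.13477664e-01  1.07887312e-01  1.93008776e+00  4.65923125e-04
  1.10623777e+00 -1.65148665e+00]
```

View pics/w5.png

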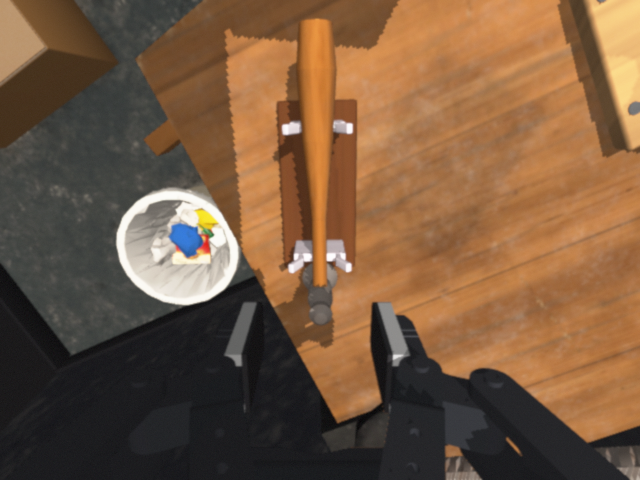

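View pics/t5.png

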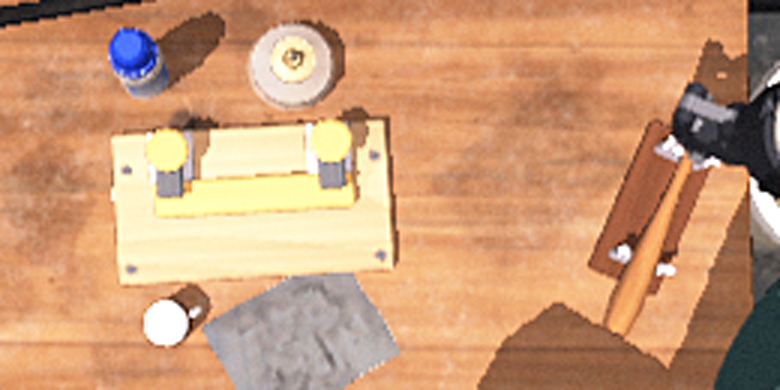

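```bash
python3 - <<'E'
from h import *
f=cv2.imread('pics/w5.png');cv2.imwrite('pics/w5c.png',cv2.resize(f[0:340,240:400],None,fx=1.76*1,fy=1.76,interpolation=cv2.INTER_CUBIC))
cv2.imwrite('pics/w5d.png',cv2.resize(f[220:340,260:380],None,fx=5,fy=5,interpolation=cv2.INTER_CUBIC))
g=np.load('/tmp/w5.npz')
t=ray(g,[(291,128),(345,127)],.058);h=ray(g,[(300,258),(343,257)],.058)
print('tail saddle',t.round(4),t.mean(0).round(4),'head saddle',h.round(4),h.mean(0).round(4))
a,b=t.mean(0)[:2],h.mean(0)[:2];print(np.linalg.norm(b-a),'cradle',(a+(b-a)*59/88).round(4),np.degrees(np.arctan2(*(b-a)[::-1])))
p=ray(g,[(278,100),(357,99)],.008);print('plate tail',p.round(4),p.mean(0).round(4))
hh=ray(g,[(317,20),(320,283)],.05);print('handle',hh.round(4),np.degrees(np.arctan2(*(hh[1]-hh[0])[1::-1])))
P=g['P']
for u,v in [(317,40),(318,70),(319,120),(320,160),(320,200),(320,230),(320,245),(320,280),(320,310)]:print((u,v),P[v-1:v+2,u-1:u+2].reshape(-1,3).mean(0).round(4))
E
```

```text
tail saddle [[ 0.4313 -0.2385  0.058 ]
 [ 0.444  -0.2096  0.058 ]] [ 0.4377 -0.2241  0.058 ] head saddle [[ 0.5069 -0.2688  0.058 ]
 [ 0.518  -0.2432  0.058 ]] [ 0.5125 -0.256   0.058 ]
0.08135663616637949 cradle [ 0.4878 -0.2455] -23.152437055626105
plate tail [[ 0.4122 -0.2425  0.008 ]
 [ 0.4344 -0.1929  0.008 ]] [ 0.4233 -0.2177  0.008 ]
handle [[ 0.3855 -0.2006  0.05  ]
 [ 0.532  -0.266   0.05  ]] -24.062521037021718
(317, 40) [ 0.3956 -0.2052  0.0582]
(318, 70) [ 0.4096 -0.2111  0.0593]
(319, 120) [ 0.4341 -0.2218  0.0577]
(320, 160) [ 0.4555 -0.2309  0.0558]
(320, 200) [ 0.4784 -0.2414  0.0536]
(320, 230) [ 0.4967 -0.2498  0.0523]
(320, 245) [ 0.5061 -0.2541  0.0525]
(320, 280) [ 0.5287 -0.2645  0.0528]
(320, 310) [ 0.5362 -0.2682  0.079 ]
```

View pics/w5d.png

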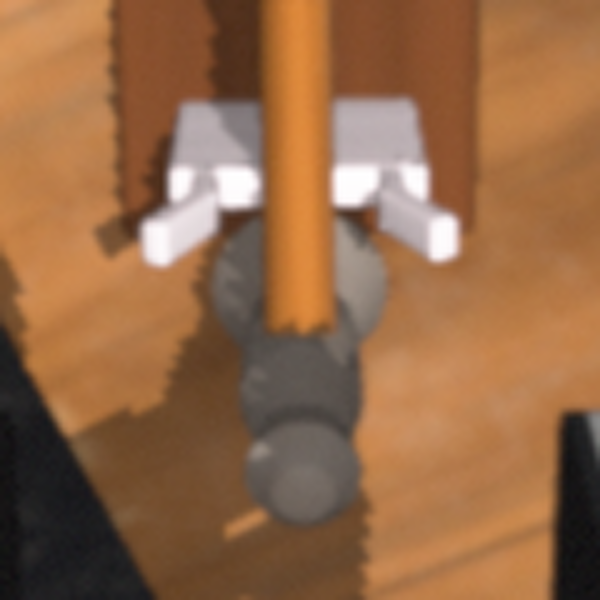

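```bash
python3 - <<'E'
from h import *
g=np.load('/tmp/w5.npz')
h=ray(g,[(292,268.5),(348.5,267.5)],.058);b=h.mean(0)[:2]
print('head saddle',h.round(4),b.round(4),np.linalg.norm(h[0]-h[1]))
d=np.array([np.cos(np.radians(-24.3)),np.sin(np.radians(-24.3))])
print('cradle from head saddle',b-d*.029)
e=ray(g,[(320,315)],.078)[0,:2];print('head top mid',e, 'grip',e-d*.053)
E
```

```text
head saddle [[ 0.5114 -0.2768  0.058 ]
 [ 0.5262 -0.2429  0.058 ]] [ 0.5188 -0.2598] 0.03694426108127144
cradle from head saddle [ 0.492393   -0.24791394]
head top mid [ 0.53992315 -0.26986669] grip [ 0.49161878 -0.24805642]
```

Emit:
{"op": "play_rows", "data": {"deltas": [{"wx":0,"wy":0,"wz":0.5,"x":-8,"y":5,"z":-35,"fingers":0},{"wx":0,"wy":0,"wz":0.5,"x":-8,"y":5,"z":-75,"fingers":0},{"wx":0,"wy":0,"wz":0.5,"x":-8,"y":5,"z":-110,"fingers":0},{"wx":0,"wy":0,"wz":0.5,"x":-8,"y":5,"z":-126,"fingers":0},{"wx":0,"wy":0,"wz":0.5,"x":-8,"y":5,"z":-129,"fingers":0},{"wx":0,"wy":0,"wz":0.5,"x":-8,"y":5,"z":-129,"fingers":0},{"wx":0,"wy":0,"wz":0.5,"x":-8,"y":5,"z":-129,"fingers":1},{"wx":0,"wy":0,"wz":0.5,"x":-8,"y":5,"z":-129,"fingers":1},{"wx":0,"wy":0,"wz":0.5,"x":-8,"y":5,"z":-129,"fingers":1},{"wx":0,"wy":0,"wz":0.5,"x":-8,"y":5,"z":-129,"fingers":1},{"wx":0,"wy":0,"wz":0.5,"x":-8,"y":5,"z":-129,"fingers":1}], "grip_force": 110}}

```text
time: 11.02
tool_pos: [0.493, -0.249, 0.0531]
tcp_rot: [0.331, 1.542, -0.332]
wrist_force: [-0.6, 1.4, 6.0]
width: 0.19
```

```bash
python3 - <<'E'
from h import *
s=monitor.read_state();M=R.from_rotvec(s['tcp_rot']).as_matrix();print(s['tool_pos'],np.degrees(np.arctan2(M[1,1],M[0,1])),s['width'])
d=grab('wrist');save(d,'w6.png');np.savez('/tmp/w6.npz',P=cloud(d),f=d['frame'],T=d['T'],K=d['K'])
E
```

```text
[ 0.49301014 -0.24899962  0.05311789] 65.77307681167511 0.18969136692141633
```

View pics/w6.png

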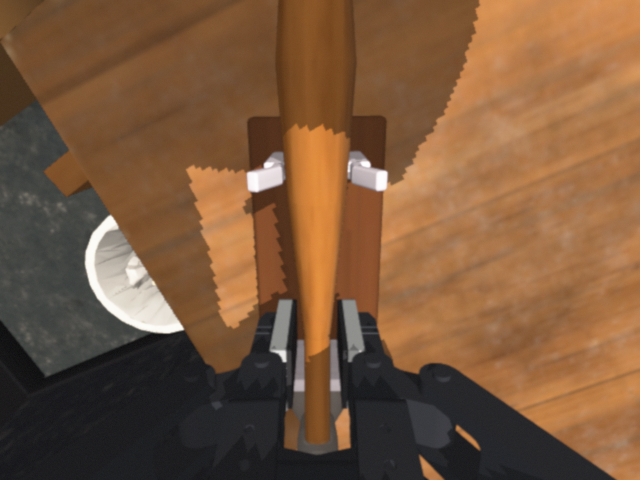

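Emit:
{"op": "play_rows", "data": {"deltas": [{"wx":0,"wy":0,"wz":0,"x":0,"y":0,"z":15,"fingers":1},{"wx":0,"wy":0,"wz":0,"x":0,"y":0,"z":40,"fingers":1},{"wx":0,"wy":0,"wz":0,"x":0,"y":0,"z":75,"fingers":1},{"wx":0,"wy":0,"wz":0,"x":0,"y":10,"z":105,"fingers":1},{"wx":0,"wy":0,"wz":0,"x":0,"y":40,"z":115,"fingers":1},{"wx":0,"wy":0,"wz":0,"x":-3,"y":85,"z":115,"fingers":1},{"wx":0,"wy":0,"wz":0,"x":-6,"y":130,"z":115,"fingers":1},{"wx":0,"wy":0,"wz":0,"x":-9,"y":175,"z":115,"fingers":1},{"wx":0,"wy":0,"wz":0,"x":-12,"y":220,"z":115,"fingers":1},{"wx":0,"wy":0,"wz":0,"x":-15,"y":265,"z":115,"fingers":1},{"wx":0,"wy":0,"wz":0,"x":-18,"y":310,"z":115,"fingers":1},{"wx":0,"wy":0,"wz":0,"x":-22,"y":350,"z":110,"fingers":1},{"wx":0,"wy":0,"wz":0,"x":-25,"y":380,"z":100,"fingers":1},{"wx":0,"wy":0,"wz":0,"x":-26,"y":397,"z":90,"fingers":1},{"wx":0,"wy":0,"wz":0,"x":-26,"y":397,"z":85,"fingers":1},{"wx":0,"wy":0,"wz":0,"x":-26,"y":397,"z":85,"fingers":1}]}}

```text
time: 13.08
tool_pos: [0.4654, 0.1478, 0.1357]
tcp_rot: [0.331, 1.546, -0.333]
wrist_force: [-0.7, -0.2, -2.1]
width: 0.187
```

```bash
python3 - <<'E'
from h import *
s=monitor.read_state();M=R.from_rotvec(s['tcp_rot']).as_matrix();print(s['tool_pos'],np.degrees(np.arctan2(M[1,1],M[0,1])),s['width'],s['wrist_force'])
d=grab('side');np.savez('/tmp/s7.npz',P=cloud(d),f=d['frame'],T=d['T'],K=d['K']);cv2.imwrite('pics/s7.png',cv2.resize(d['frame'][180:300,270:420,::-1],None,fx=5,fy=5,interpolation=cv2.INTER_CUBIC))
d=grab('top');np.savez('/tmp/t7.npz',P=cloud(d),f=d['frame'],T=d['T'],K=d['K']);cv2.imwrite('pics/t7.png',cv2.resize(d['frame'][180:310,230:400,::-1],None,fx=4.4,fy=4.4,interpolation=cv2.INTER_CUBIC))
E
```

```text
[0.46539152 0.14779711 0.13570394] 65.76479670889464 0.18689151803402604 [-0.6699582  -0.18335473 -2.1234768 ]
```

View pics/s7.png

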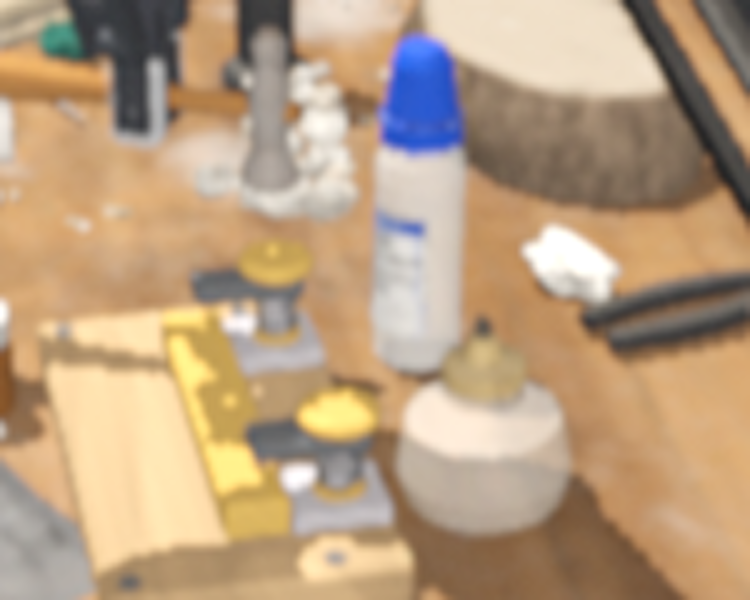

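View pics/t7.png

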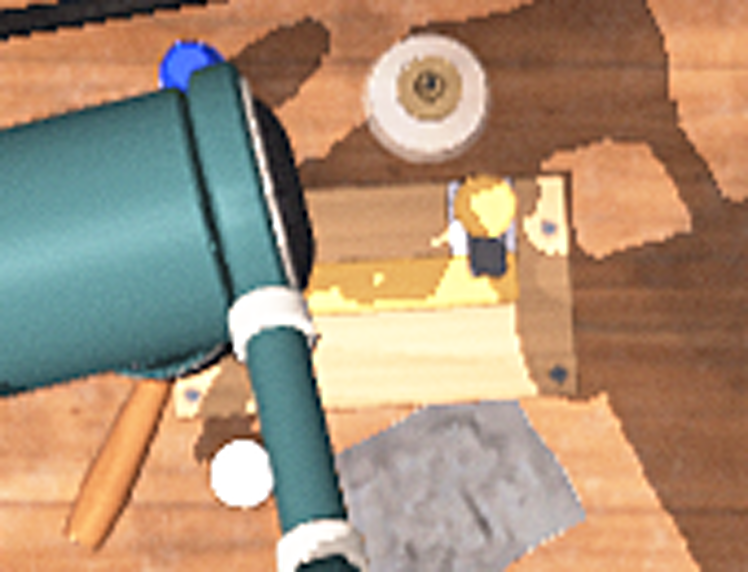

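```bash
python3 - <<'E'
from h import *
g=np.load('/tmp/s7.npz');V=np.linalg.inv(g['T'])
def pj(p):
    c=V[:3,:3]@np.array(p)+V[:3,3];u=g['K']@c;u=u[:2]/u[2];return ((u-[270,180]+.5)*5).round(0)
for n,p in dict(face=(.5124,.1267,.0986),ftop=(.5124,.1267,.1606),headL=(.514,.1277,.0645),headR=(.522,.008,.0645)).items():print(n,pj(p))
for dx in(-.015,.015):print(pj((.5124+dx,.1267,.0986)),pj((.514+dx,.1277,.0645)))
P=g['P']
for u,v in[(270,130),(268,100),(272,165)]:print(P[180+v//5-1:180+v//5+2,270+u//5-1:270+u//5+2].reshape(-1,3).mean(0))
E
```

```text
face [269. 181.]
ftop [268.  38.]
headL [274. 254.]
headR [337. 402.]
[232. 183.] [237. 257.]
[306. 178.] [310. 252.]
[0.51284924 0.11869769 0.12365177]
[nan nan nan]
[0.51248892 0.11678793 0.10925476]
```

Emit:
{"op": "play_rows", "data": {"deltas": [{"wx":0,"wy":0,"wz":0,"x":2,"y":1,"z":8,"fingers":1},{"wx":0,"wy":0,"wz":0,"x":2,"y":1,"z":8,"fingers":1},{"wx":0,"wy":0,"wz":0,"x":2,"y":1,"z":-16,"fingers":1},{"wx":0,"wy":0,"wz":0,"x":2,"y":1,"z":-44,"fingers":1},{"wx":0,"wy":0,"wz":0,"x":2,"y":1,"z":-53,"fingers":1},{"wx":0,"wy":0,"wz":0,"x":2,"y":1,"z":-53,"fingers":1}], "grip_force": 120}}

```text
time: 13.92
tool_pos: [0.4694, 0.1506, 0.0857]
tcp_rot: [0.334, 1.543, -0.33]
wrist_force: [-3.1, 1.8, 7.6]
width: 0.187
```

```bash
python3 - <<'E'
from h import *
s=monitor.read_state();print(s['tool_pos'],s['width'],s['wrist_force'],s['torque'])
d=grab('side');np.savez('/tmp/s8.npz',P=cloud(d),f=d['frame'],T=d['T'],K=d['K']);cv2.imwrite('pics/s8.png',cv2.resize(d['frame'][180:300,270:420,::-1],None,fx=5,fy=5,interpolation=cv2.INTER_CUBIC))
E
```

```text
[0.46944708 0.15060542 0.08566465] 0.18664167380971178 [-3.0509007   1.7985625   7.62878637] [0.25838938 0.19989827 0.01553981]
```

View pics/s8.png

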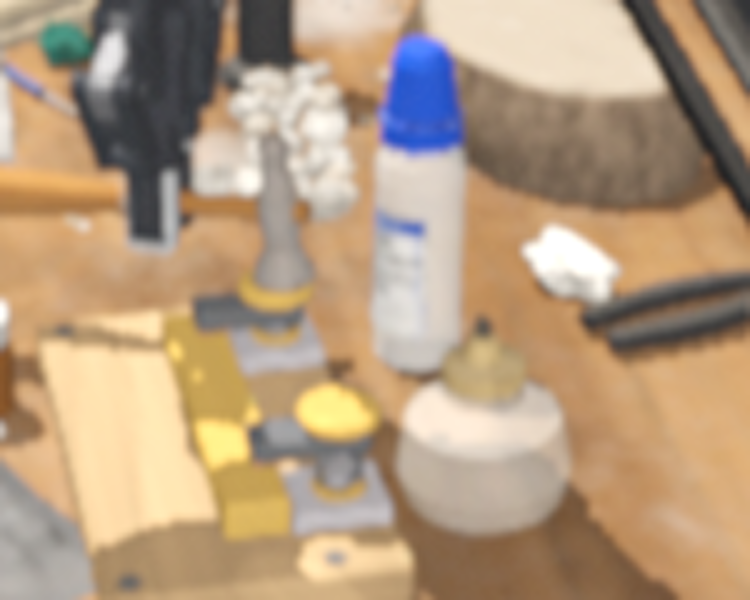

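Emit:
{"op": "play_rows", "data": {"deltas": [{"wx":0,"wy":0,"wz":0,"x":0,"y":0,"z":15,"fingers":1},{"wx":0,"wy":0,"wz":0,"x":0,"y":0,"z":45,"fingers":1},{"wx":0,"wy":0,"wz":0,"x":0,"y":-10,"z":60,"fingers":1},{"wx":0,"wy":0,"wz":0,"x":3,"y":-50,"z":60,"fingers":1},{"wx":0,"wy":0,"wz":0,"x":6,"y":-90,"z":60,"fingers":1},{"wx":0,"wy":0,"wz":0,"x":8,"y":-119,"z":58,"fingers":1},{"wx":0,"wy":0,"wz":0,"x":8,"y":-119,"z":58,"fingers":1},{"wx":0,"wy":0,"wz":0,"x":8,"y":-119,"z":58,"fingers":1}]}}

```text
time: 14.98
tool_pos: [0.4756, 0.0305, 0.1414]
tcp_rot: [0.333, 1.545, -0.332]
wrist_force: [-0.1, 0.7, -2.0]
width: 0.184
```

```bash
python3 - <<'E'
from h import *
s=monitor.read_state();print(s['tool_pos'],s['width'],s['wrist_force'])
t=s['tool_pos']
d=grab('side');g=dict(P=cloud(d),T=d['T'],K=d['K']);np.savez('/tmp/s9.npz',**g);cv2.imwrite('pics/s9.png',cv2.resize(d['frame'][180:300,270:420,::-1],None,fx=5,fy=5,interpolation=cv2.INTER_CUBIC))
V=np.linalg.inv(g['T'])
def pj(p):
    c=V[:3,:3]@np.array(p)+V[:3,3];u=g['K']@c;u=u[:2]/u[2];return ((u-[270,180]+.5)*5).round(0)
print('face exp',pj(t+[.047,-.0211,-.0371]),'top',pj(t+[.047,-.0211,.0249]),'tail',pj(t+[-.1026,.046,-.006]),'L down',pj((.514,.128,.052)),'Lup',pj((.514,.128,.0645)),'R',pj((.522,.008,.064)))
P=g['P']
E
```

```text
[0.47560627 0.03048111 0.14136041] 0.18366222644122915 [-0.09435412  0.68973075 -2.04043122]
face exp [338. 306.] top [339. 151.] tail [-85. 175.] L down [274. 281.] Lup [274. 254.] R [337. 403.]
```

View pics/s9.png

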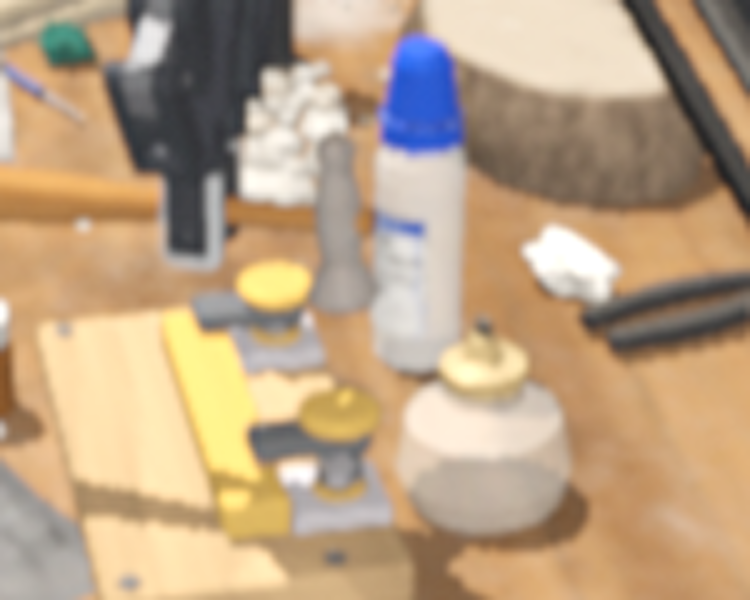

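Emit:
{"op": "play_rows", "data": {"deltas": [{"wx":1,"wy":2,"wz":0,"x":0,"y":-1,"z":0,"fingers":1},{"wx":1.8,"wy":4.1,"wz":0,"x":0,"y":-1,"z":0,"fingers":1},{"wx":1.8,"wy":4.1,"wz":0,"x":0,"y":-1,"z":0,"fingers":1},{"wx":1.8,"wy":4.1,"wz":0,"x":0,"y":-1,"z":0,"fingers":1}]}}

```text
time: 15.52
tool_pos: [0.4759, 0.0297, 0.1411]
tcp_rot: [0.347, 1.623, -0.322]
wrist_force: [-0.6, 0.4, -1.1]
width: 0.186
```

```bash
python3 - <<'E'
from h import *
s=monitor.read_state();print(s['tool_pos'],s['width'],s['wrist_force'])
t=s['tool_pos']
d=grab('side');g=dict(P=cloud(d),T=d['T'],K=d['K']);cv2.imwrite('pics/s10.png',cv2.resize(d['frame'][180:300,270:420,::-1],None,fx=5,fy=5,interpolation=cv2.INTER_CUBIC))
V=np.linalg.inv(g['T'])
def pj(p):
    c=V[:3,:3]@np.array(p)+V[:3,3];u=g['K']@c;u=u[:2]/u[2];return ((u-[270,180]+.5)*5).round(0)
print('face exp',pj(t+[.047,-.0211,-.0371]),'top',pj(t+[.047,-.0211,.0249]),'R',pj((.522,.008,.064)))
E
```

```text
[0.47590504 0.02974073 0.14106891] 0.18569817832123542 [-0.63472577  0.35909304 -1.12393208]
face exp [339. 307.] top [340. 153.] R [337. 403.]
```

View pics/s10.png

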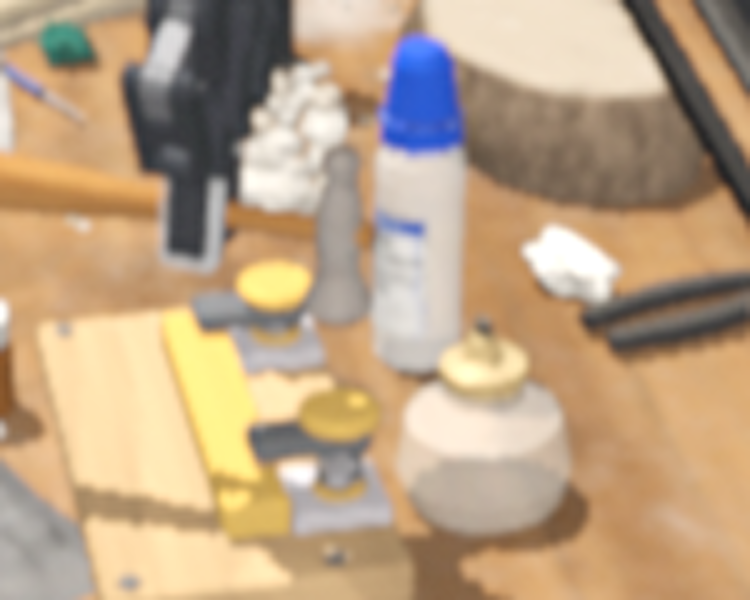

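The hammer's head is upright again: its face is near (340,307), over the right brass head at (340,412). Strike.

Emit:
{"op": "play_rows", "data": {"deltas": [{"wx":0,"wy":0,"wz":0,"x":0,"y":0,"z":5,"fingers":1},{"wx":0,"wy":0,"wz":0,"x":0,"y":0,"z":5,"fingers":1},{"wx":0,"wy":0,"wz":0,"x":0,"y":0,"z":-20,"fingers":1},{"wx":0,"wy":0,"wz":0,"x":0,"y":0,"z":-48,"fingers":1},{"wx":0,"wy":0,"wz":0,"x":0,"y":0,"z":-57,"fingers":1},{"wx":0,"wy":0,"wz":0,"x":0,"y":0,"z":-57,"fingers":1},{"wx":0,"wy":0,"wz":0,"x":0,"y":0,"z":-40,"fingers":1},{"wx":0,"wy":0,"wz":0,"x":0,"y":0,"z":-10,"fingers":1},{"wx":0,"wy":0,"wz":0,"x":0,"y":-10,"z":15,"fingers":1},{"wx":0,"wy":0,"wz":0,"x":0,"y":-50,"z":25,"fingers":1},{"wx":0,"wy":0,"wz":0,"x":0,"y":-90,"z":25,"fingers":1},{"wx":0,"wy":0,"wz":0,"x":0,"y":-110,"z":25,"fingers":1},{"wx":0,"wy":0,"wz":0,"x":0,"y":-110,"z":25,"fingers":1}]}}

```text
time: 17.2
tool_pos: [0.4761, -0.0816, 0.1673]
tcp_rot: [0.349, 1.62, -0.324]
wrist_force: [0.1, -0.3, -2.0]
width: 0.184
```

```bash
python3 - <<'E'
from h import *
s=monitor.read_state();print(s['tool_pos'],s['width'],s['wrist_force'])
t=s['tool_pos']
d=grab('side');g=dict(P=cloud(d),T=d['T'],K=d['K']);np.savez('/tmp/s11.npz',**g);cv2.imwrite('pics/s11.png',cv2.resize(d['frame'][180:330,270:450,::-1],None,fx=4,fy=4,interpolation=cv2.INTER_CUBIC))
V=np.linalg.inv(g['T'])
def pj(p):
    c=V[:3,:3]@np.array(p)+V[:3,3];u=g['K']@c;u=u[:2]/u[2];return ((u-[270,180]+.5)*4).round(0)
print('face exp',pj(t+[.047,-.0211,-.0371]),'top',pj(t+[.047,-.0211,.0249]),'Rup',pj((.522,.008,.064)),'Rdn',pj((.522,.008,.052)),'Ldn',pj((.514,.128,.052)))
d=grab('top');P=cloud(d)
cv2.imwrite('pics/t11.png',cv2.resize(d['frame'][180:310,230:400,::-1],None,fx=4.4,fy=4.4,interpolation=cv2.INTER_CUBIC))
for n,(u,v) in dict(L=(286,228),R=(340,227),bar=(313,240),bed=(313,255)).items():print(n,np.nanmedian(P[v-2:v+3,u-2:u+3].reshape(-1,3),0).round(4))
E
```

```text
[ 0.47608689 -0.08164949  0.16734743] 0.18366825931261904 [ 0.07228648 -0.25032486 -1.96034855]
face exp [314. 322.] top [317. 184.] Rup [269. 322.] Rdn [269. 344.] Ldn [219. 225.]
L [0.5184 0.1271 0.0509]
R [0.5218 0.0073 0.0515]
bar [0.4939 0.0672 0.0314]
bed [0.4608 0.0669 0.0168]
```

View pics/s11.png

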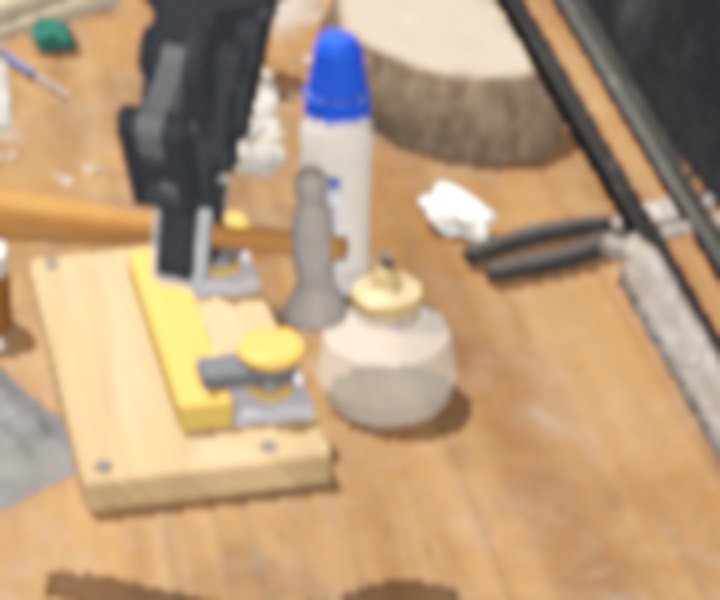

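View pics/t11.png

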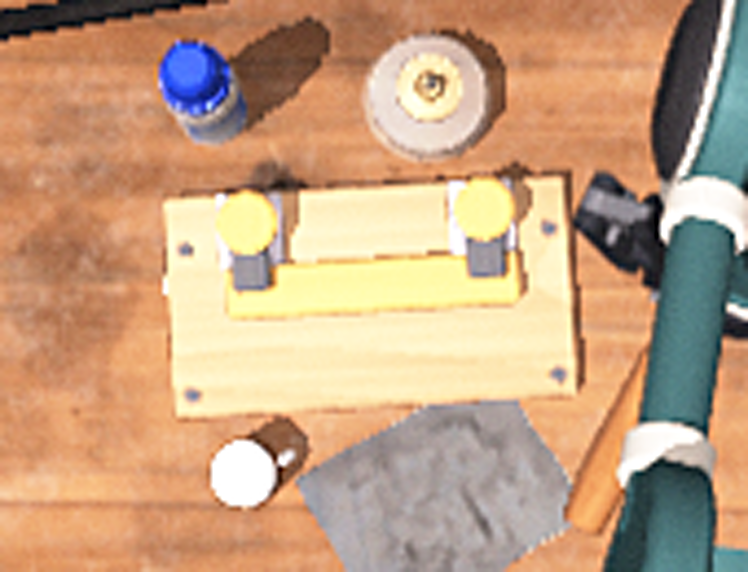

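Emit:
{"op": "play_rows", "data": {"deltas": [{"wx":0.6,"wy":1.3,"wz":0,"x":2,"y":-30,"z":0,"fingers":1},{"wx":1.2,"wy":2.6,"wz":0,"x":6,"y":-70,"z":0,"fingers":1},{"wx":1.2,"wy":2.6,"wz":0,"x":11,"y":-110,"z":-5,"fingers":1},{"wx":1.2,"wy":2.6,"wz":0,"x":15,"y":-145,"z":-15,"fingers":1},{"wx":1.2,"wy":2.6,"wz":0,"x":17,"y":-167,"z":-30,"fingers":1},{"wx":1.2,"wy":2.6,"wz":0,"x":17,"y":-167,"z":-45,"fingers":1},{"wx":1.2,"wy":2.6,"wz":0,"x":17,"y":-167,"z":-45,"fingers":1},{"wx":1.2,"wy":2.6,"wz":0,"x":17,"y":-167,"z":-45,"fingers":1}]}}

```text
time: 18.3
tool_pos: [0.4927, -0.2461, 0.1212]
tcp_rot: [0.358, 1.672, -0.314]
wrist_force: [0.3, -0.9, -1.5]
width: 0.181
```

```bash
python3 - <<'E'
from h import *
s=monitor.read_state();M=R.from_rotvec(s['tcp_rot']).as_matrix();print(s['tool_pos'],s['width'],np.degrees(np.arctan2(M[1,1],M[0,1])),M[:,0])
t=s['tool_pos']
d=grab('side');g=dict(P=cloud(d),T=d['T'],K=d['K']);cv2.imwrite('pics/s12.png',cv2.resize(d['frame'][280:420,250:420,::-1],None,fx=4.4,fy=4.4,interpolation=cv2.INTER_CUBIC))
V=np.linalg.inv(g['T'])
def pj(p):
    c=V[:3,:3]@np.array(p)+V[:3,3];u=g['K']@c;u=u[:2]/u[2];return ((u-[250,280]+.5)*4.4).round(0)
c=np.array([.912,-.41,0])
for n,v in dict(face=c*.0515+[0,0,-.037],top=c*.0515+[0,0,.025],tail=-c*.1125+[0,0,-.006],neck=c*.0385+[0,0,-.006]).items():print(n,pj(t+v))
d=grab('wrist');save(d,'w12.png')
np.savez('/tmp/w12.npz',P=cloud(d),T=d['T'],K=d['K'])
E
```

```text
[ 0.49267864 -0.24613036  0.12115551] 0.18103099543089257 65.84509212236928 [-0.11726572  0.05274414 -0.99169895]
face [573. 306.]
top [583. 145.]
tail [ 78. 137.]
neck [536. 220.]
```

View pics/s12.png

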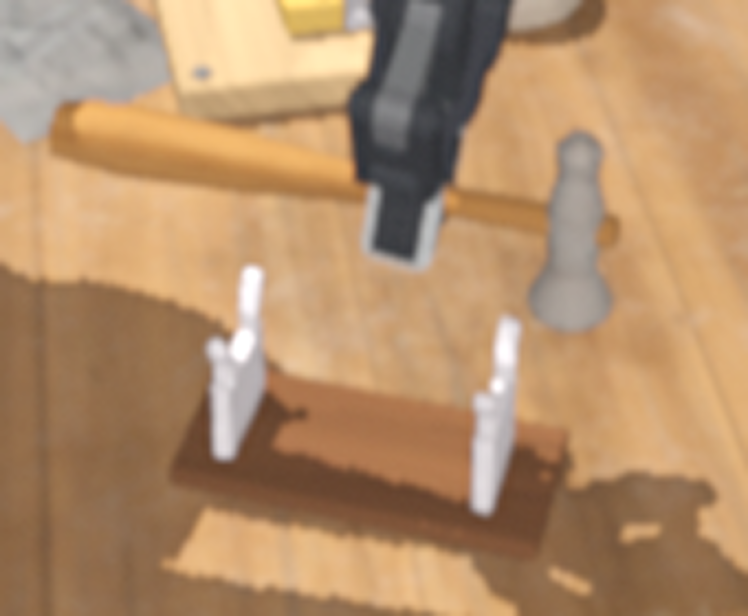

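View pics/w12.png

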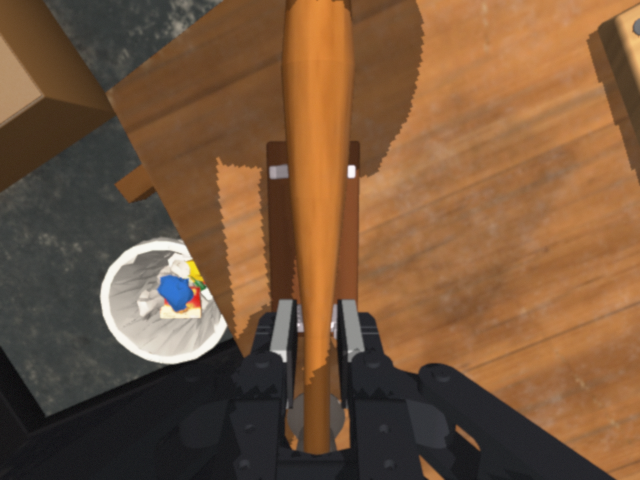

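Emit:
{"op": "play_rows", "data": {"deltas": [{"wx":0,"wy":0,"wz":0,"x":0,"y":-2.5,"z":-15,"fingers":1},{"wx":0,"wy":0,"wz":0,"x":0,"y":-2.5,"z":-35,"fingers":1},{"wx":0,"wy":0,"wz":0,"x":0,"y":-2.5,"z":-50,"fingers":1},{"wx":0,"wy":0,"wz":0,"x":0,"y":-2.5,"z":-60,"fingers":1},{"wx":0,"wy":0,"wz":0,"x":0,"y":-2.5,"z":-65,"fingers":1},{"wx":0,"wy":0,"wz":0,"x":0,"y":-2.5,"z":-67,"fingers":1},{"wx":0,"wy":0,"wz":0,"x":0,"y":-2.5,"z":-67,"fingers":1}]}}

```text
time: 19.27
tool_pos: [0.4931, -0.25, 0.0546]
tcp_rot: [0.358, 1.67, -0.316]
wrist_force: [0.2, 0.8, -1.1]
width: 0.188
```

```bash
python3 - <<'E'
from h import *
d=grab('side');cv2.imwrite('pics/s13.png',cv2.resize(d['frame'][300:420,250:400,::-1],None,fx=5,fy=5,interpolation=cv2.INTER_CUBIC))
E
```

```text
(no output)
```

View pics/s13.png

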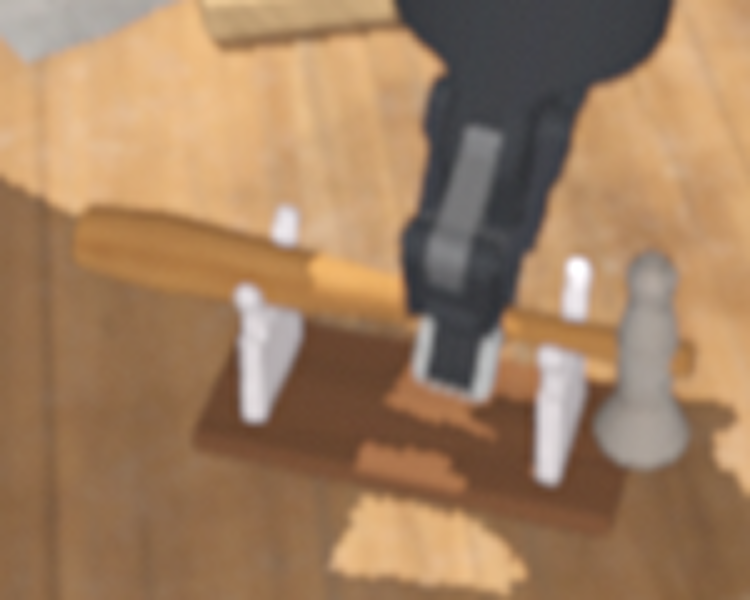

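The handle is in both notches, level. Lower a last ~1.5 mm, release, retreat.

Emit:
{"op": "play_rows", "data": {"deltas": [{"wx":0,"wy":0,"wz":0,"x":0,"y":0,"z":-1.5,"fingers":1},{"wx":0,"wy":0,"wz":0,"x":0,"y":0,"z":-2,"fingers":1},{"wx":0,"wy":0,"wz":0,"x":0,"y":0,"z":-2,"fingers":0.4},{"wx":0,"wy":0,"wz":0,"x":0,"y":0,"z":-2,"fingers":0.2},{"wx":0,"wy":0,"wz":0,"x":0,"y":0,"z":-2,"fingers":0},{"wx":0,"wy":0,"wz":0,"x":0,"y":0,"z":-2,"fingers":0},{"wx":0,"wy":0,"wz":0,"x":1,"y":0,"z":8,"fingers":0},{"wx":0,"wy":0,"wz":0,"x":4,"y":-2,"z":30,"fingers":0},{"wx":0,"wy":0,"wz":0,"x":7,"y":-3,"z":60,"fingers":0},{"wx":0,"wy":0,"wz":0,"x":10,"y":-4,"z":100,"fingers":0},{"wx":-3,"wy":-6.5,"wz":0,"x":10,"y":-4,"z":130,"fingers":0},{"wx":-3,"wy":-6.5,"wz":0,"x":10,"y":-4,"z":140,"fingers":0},{"wx":-3,"wy":-6.5,"wz":0,"x":10,"y":-4,"z":140,"fingers":0}]}}

```text
time: 20.95
tool_pos: [0.5032, -0.2541, 0.1953]
tcp_rot: [0.331, 1.548, -0.333]
wrist_force: [-0.2, 0.5, -0.6]
width: 0.501
```

```bash
python3 - <<'E'
from h import *
s=monitor.read_state();print(s['tool_pos'],s['width'],s['wrist_force'])
d=grab('side');cv2.imwrite('pics/s14.png',cv2.resize(d['frame'][200:420,230:430,::-1],None,fx=2.7,fy=2.7,interpolation=cv2.INTER_CUBIC))
d=grab('wrist');save(d,'w14.png');np.savez('/tmp/w14.npz',P=cloud(d),T=d['T'],K=d['K'])
d=grab('top');P=cloud(d);cv2.imwrite('pics/t14.png',cv2.resize(d['frame'][180:310,230:490,::-1],None,fx=3,fy=3,interpolation=cv2.INTER_CUBIC))
for n,(u,v) in dict(L=(286,228),R=(340,227),bar=(313,241),bed=(313,255)).items():print(n,np.nanmedian(P[v-2:v+3,u-2:u+3].reshape(-1,3),0).round(4))
E
```

```text
[ 0.50316055 -0.25406972  0.19534276] 0.5011272520298206 [-0.1521244   0.50177827 -0.63868689]
L [0.5184 0.1272 0.0516]
R [0.5219 0.0072 0.0499]
bar [0.4916 0.0671 0.0335]
bed [0.4608 0.067  0.0162]
```

View pics/s14.png

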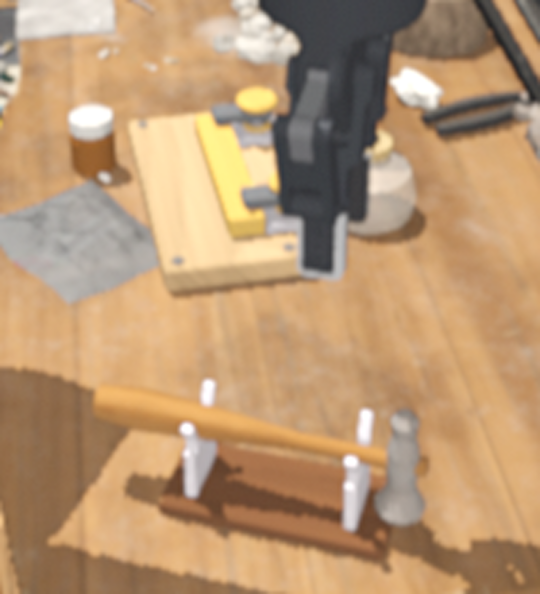

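View pics/w14.png

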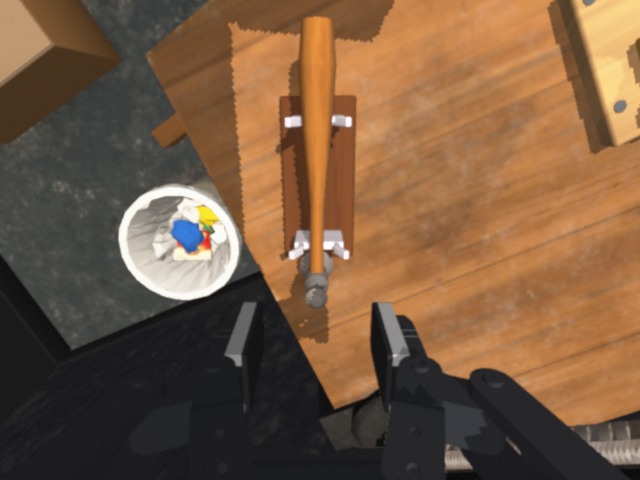

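View pics/t14.png

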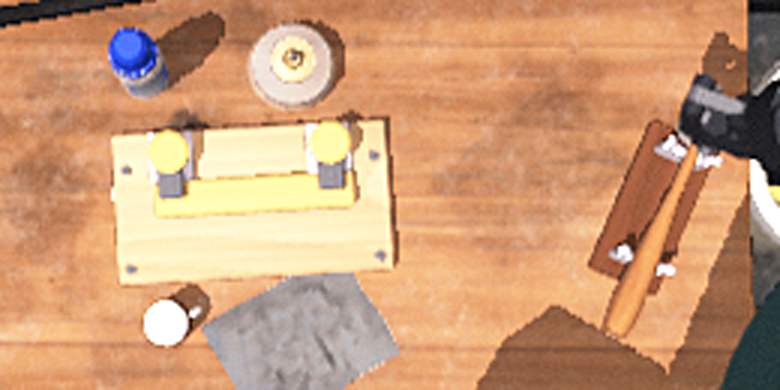

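```bash
python3 - <<'E'
from h import *
g=np.load('/tmp/w14.npz')
t=ray(g,[(317,18),(316,272)],.05);print('handle',t.round(4),np.degrees(np.arctan2(*(t[1]-t[0])[1::-1])))
e=ray(g,[(316,297)],.078)[0];print('head top',e)
h=ray(g,[(295,254),(346,254)],.058);print('saddle',h.mean(0))
P=g['P']
for u,v in [(317,40),(318,70),(319,120),(320,160),(318,200),(317,225)]:print((u,v),P[v-1:v+2,u-1:u+2].reshape(-1,3).mean(0).round(4))
E
```

```text
handle [[ 0.3846 -0.2013  0.05  ]
 [ 0.5325 -0.2686  0.05  ]] -24.465368391176707
head top [ 0.53775549 -0.27084774  0.078     ]
saddle [ 0.51839211 -0.25882866  0.058     ]
(317, 40) [ 0.3963 -0.2066  0.0584]
(318, 70) [ 0.4113 -0.2126  0.0593]
(319, 120) [ 0.4374 -0.2237  0.0574]
(320, 160) [ 0.4603 -0.2332  0.0553]
(318, 200) [ 0.4842 -0.2454  0.0528]
(317, 225) [ 0.5    -0.2532  0.0525]
```

The hammer is back within about 2 mm of its first position, level in the notches. Handing in.

```bash
python3 -c "
from h import *
print(finish_job())"
```

```text
the job is handed in; nothing more can be done
None
```

I carried out the whole task and handed the job in at about 21 s of the 59 s allowed. `finish_job` gives no verdict, so what follows rests on my own measurements.

- **Bar:** I slid it under the raised feet until I felt it meet the stops at about 5.6 N, then let go. It lay flush against both blocks and about 1.5 mm off centre along the board. I measured this before the blows. Afterwards I checked it only by eye, and it looked unmoved.
- **Holdfasts:** I struck the left one and then the right with the hammer, commanding about 0.2 m/s. Each head now sits about 52 mm above the bench, down on the bar. The last depth readings were 51.6 and 49.9 mm, with the camera reading 1–2 mm low.
- **Hammer:** It tilted about 4° in the grip at the first blow and about 3° at the second, and I corrected for that each time. It is back level in both saddles, within about 2–3 mm and 0.5° of where it began.
- **Lamp, bottle and jar:** They look unmoved in the final pictures, and the gripper is clear of everything.

I could not measure the holdfasts' slide speed during the blows, so whether each passed 0.05 m/s is inferred from the commanded speed. The depth readings also scatter by 1–2 mm.

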